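# Pack a fixture kit into its shipping tray and wedge the row tight

## Task

Pack the fixture kit standing upright in one straight row along the middle of the low cardboard tray, starting tight against the end wall that has the finger notch: first the step block, then the round post, then the V-block, each square to the tray and close against the one before, with the steel collar lying flat on top of the post over its pin. Lock the row by pressing the wooden wedge, thin end down, into the gap left between the V-block and the plain end wall until it stands fully home on the tray floor. Let go of everything.

Things in the scene. Friction and masses are not known exactly. Their poses are not given: they have to be found in the camera images.
- tray: Low open cardboard tray, fixed. Inside 120 (x) by 154 (y) mm; floor and walls 5 mm thick, walls 40 mm high above the inner floor. Origin: centre of the underside. z up. Inner floor at z = 5 mm. The row runs along y at x = 0. The +y end wall (inner face y = +77 mm) has a finger notch, 50 mm wide, 20 mm deep, in its top edge; the -y end wall (inner face y = -77 mm) is plain.
- step_block: Loose aluminium stair, 44 (x) by 40 (y) mm, three treads rising along +x: 24, 36, 48 mm high. Origin: centre of the underside. z up. Grip it across x (44 mm); its y lies along the row, either way round. All five kit pieces start upright on a green mat 3 mm thick, 280 mm square (origins at z = 3 mm).
- post: Loose round aluminium post, diameter 42 mm, 44 mm high, plus a tapered pin on top, 16 mm across at its foot, 12 mm at its tip, 10 mm high. Origin: centre of the underside. z up. 
- v_block: Loose aluminium block, 44 (x) by 40 (y) by 40 (z) mm, with a V-groove along y in its top, 30 mm wide, 15 mm deep. Origin: centre of the underside. z up. Grip it across x (44 mm); its y lies along the row, either way round.
- collar: Loose dark steel flat ring, outer diameter 44 mm, hole 26 mm, 12 mm thick, starting flat on the mat. Origin: centre of the underside. z up. It lies on top of the post around the pin.
- wedge: Loose waxed wooden wedge, 44 mm wide (x), 62 mm high, standing on its thin end: 14 mm thick (y) at the foot, both faces widening to 30 mm at 34 mm height, 30 mm above. Origin: centre of the underside. z up. Grip it across x; its y lies along the row, either way round. The tight row (122 mm) leaves a 32 mm gap; pressed down (up to 25 N) it pushes the row together and stands on the tray floor.
Not all that is in view belongs to the job. What is shaped like the step_block but pink or turquoise is not meant. What is shaped like the v_block but red is not meant.

How it is judged:
By the outcome, as a careful person would: the job done as asked, in the order asked, and still so for the second after the job is handed in, with the robot touching nothing.
It also fails if it takes over 125 s, if anything falls off the work surface, if the arm or the gripper's body presses on something with over 40 N, if the wrist force passes 120 N, or if a joint passes its speed limit or range.

## Robot

A 7-joint arm with a two-finger parallel gripper is mounted at the origin on the work surface. World frame = base frame: x ahead of the robot, y to its left, z up, the work surface at z = 0. Lengths are in m, angles in rad, forces in N, time in s.
With the tool pointing down it reaches from about 0.4 to 0.925 m from the base axis. Payload 4.1 kg.
Tool frame: the origin (TCP) lies at the very end of the fingers, on their centre line; the grasp point (between the pads) lies 19 mm behind it; x points along the fingers, z is the direction in which the jaws open and shut, and the axes are right-handed (so a half turn about x gives the same grasp; the last joint's range is limited). The gripper opens to 85 mm and grips with 20 to 120 N. Pads are 22 mm wide; open, the fingers measure 114 mm over their backs; the gripper's body (76 mm by 85 mm) begins 54 mm behind the grasp point. The pads swing forward as they close: fully open they stand 13 mm farther back than shut.
Start: joints at [-1.233, 0.398, 0.045, 1.537, -0.019, 1.207, -0.051], TCP at [0.275, 0.589, 0.202] pointing down, gripper open.
Joint ranges: [-2.82, 2.82], [-0.49, 2.23], [-1.37, 1.46], [0, 2.46], [-1.36, 4.5], [0.23, 2], [-2.94, 2.94]. Speed limits (rad/s): [2.57, 2.57, 3.14, 3.14, 3.14, 3.14, 3.14].

## Interface

Orientations are given as a rotation vector (axis times angle).
In Python, from station import * gives the robot as it stands.
- The arm moves only by the tool apply_moves, never from a script. Its argument "plan" is a list of rows, each an object of numbers: "tx", "ty", "tz": the shift along the tool's x, y, z in mm; "spin": the turn about the tool's x in degrees. A call has 1 to 10 rows; each row is the pose to reach, as a shift and turn from the pose commanded when the call began, along the tool's axes at that moment; what a row does not reach only later rows make up. A row lasts 1/12 s, in which the tool goes at most 41.7 mm and 7.16 degrees, less where a joint would pass 70% of its speed; a pose out of reach is approached as far as the arm can. A call with a gripper value outside its range is refused whole. "hand" is the opening, from 0 (shut) to 1 (fully open), set as the call begins (left out, the last holds). The fingers move at their own pace and stop on an object; "force" is the grip in N (left out, the last holds). Time passes only in rows, so rows that repeat a pose let the fingers close. It gives the time, the measured TCP pose, the force and the opening at its end, in the units of the state.
- state(): the state, without advancing time (a new reading comes with each control period).
- get_image(name): name is "scene" or "top" or "wrist"; returns a dict with "frame" (400x640x3 uint8, red, green, blue), "fx", "fy", "cx", "cy" (pixels), "camera_from_world" (4x4, takes a point from world to camera coordinates). Camera axes: x right, y up, looking along -z (the intrinsics and any distortion apply to the point x, -y, -z); pixel columns grow to the right and rows downward; lengths in m; the calibration is good to about 2 mm. A picture is of the moment at which its call begins. There is no depth.
- hand_in(): hands the job in, once; it reports no verdict.
The state is a dict: "t": time; "joint_positions": joint angles; "joint_velocities": joint speeds; "tau": joint torques, N m; "tool_pos": TCP position; "eef_rot": TCP orientation; "wrist_force": force on the tool from outside, world axes, zero at the start; "moment": the same for the moment, N m; "gripper_width": finger opening in m.
Only numpy, scipy, OpenCV 4.12 (cv2) and the standard library are available. Lean on these libraries where they do the work, as an engineer would, in place of code of your own. Each camera call takes 0.05 s, during which the arm holds its last target. There are 200 camera calls.

## Working session

There is one attempt and no reset: what is moved stays moved. The work goes in short steps, Python scripts to look and compute and a tool call to move; the robot and the scene stay as the last step left them, time stands still between calls to the robot, and variables do not carry over. Pictures are saved under pics/ and viewed, about 12 in all and at most 16, crops included, and the job is handed in when it is done.

Besides the shell and the picture viewer there is one more tool, called after "Emit:" as name([rows], argument=value, ...), one row to a line, values as JSON. apply_moves: Moves the arm, as the interface text tells. Its arguments: {"type":"object","properties":{"plan":{"type":"array"},"hand":{"type":"number"},"force":{"type":"number"}},"required":["plan"]}

```bash
ls; mkdir -p pics
python3 - <<'E'
from station import *
import cv2
s=state();print(s['t'],s['tool_pos'],s['eef_rot'],s['gripper_width'])
for n in ['top','scene']:
    i=get_image(n);cv2.imwrite(f'pics/{n}0.png',i['frame'][:,:,::-1]);print(n,i['fx'],i['fy'],i['cx'],i['cy'],[k for k in i],i['camera_from_world'])
E
```

```text
pics
0.0 [0.27467946 0.58832754 0.20103172] [-0.88296675  1.38641334  0.88099918] 0.08544143939521578
top 459.9995709001564 459.9995709001564 324.7853016447998 204.47228760751022 ['frame', 'fx', 'fy', 'cx', 'cy', 'camera_from_world'] [[-0.05133859 -0.99868001 -0.00160917  0.07263562]
 [ 0.96737457 -0.05012944  0.24834145 -0.50389486]
 [-0.24809431  0.01119283  0.96867122 -1.06562618]
 [ 0.          0.          0.          1.        ]]
scene 361.6066894527852 361.6066894527852 317.31004453633255 205.4901958638536 ['frame', 'fx', 'fy', 'cx', 'cy', 'camera_from_world'] [[-0.33688238  0.94154162 -0.0031043   0.10153359]
 [-0.76488467 -0.27174914  0.58404096  0.37208757]
 [ 0.54905528  0.19912753  0.81171825 -1.06836912]
 [ 0.          0.          0.          1.        ]]
```

View pics/top0.png

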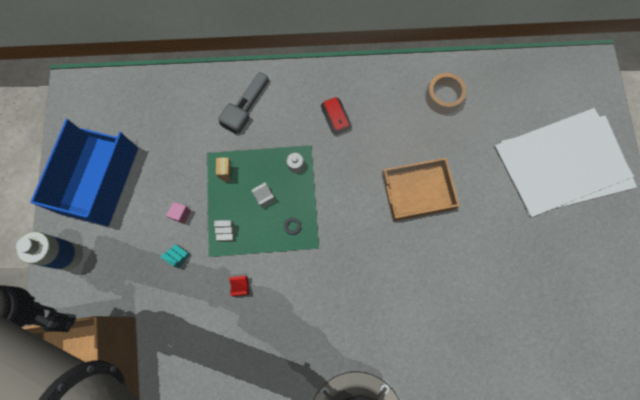

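View pics/scene0.png

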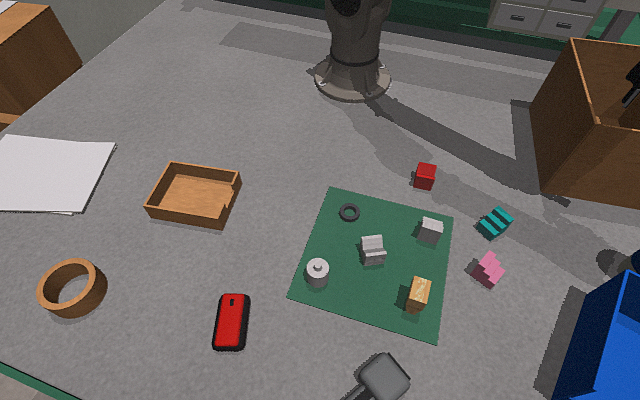

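The top view shows the mat with the wedge (223,167), post (295,160), two blocks (263,194) and (223,230), and the collar (292,226). The tray is at (421,190) with its notch toward the mat. I'll zoom in to tell the two blocks apart.

```bash
cat > h.py <<'E'
from station import *
import numpy as np, cv2
from scipy.spatial.transform import Rotation as R
def cam(n):
    i=get_image(n); i['n']=n; return i
def proj(i,P):
    P=np.atleast_2d(P); T=i['camera_from_world']; c=P@T[:3,:3].T+T[:3,3]
    return np.c_[i['fx']*c[:,0]/-c[:,2]+i['cx'], i['fy']*-c[:,1]/-c[:,2]+i['cy']]
def ray(i,u,v,z):
    T=i['camera_from_world']; d=np.array([(u-i['cx'])/i['fx'],-(v-i['cy'])/i['fy'],-1.])
    d=T[:3,:3].T@d; o=-T[:3,:3].T@T[:3,3]; return o+d*(z-o[2])/d[2]
E
python3 - <<'E'
from h import *
a=cv2.imread('pics/top0.png')[130:270,200:340]; b=cv2.imread('pics/top0.png')[145:235,370:470]
s=cv2.imread('pics/scene0.png')[180:345,285:460]
a=cv2.resize(a,(400,400),interpolation=cv2.INTER_CUBIC)
s=cv2.resize(s,(400,377),interpolation=cv2.INTER_CUBIC)
s=cv2.copyMakeBorder(s,0,23,0,0,0)
cv2.imwrite('pics/z1.png',np.hstack([a,s]))
i=cam('top')
for n,u,v,z in [('wedge',223,163,.065),('post',295,157,.057),('v',263,194,.04),('step',223,230,.035),('collar',292,226,.015),('mat1',207,152,.003),('mat2',312,147,.003),('mat3',318,247,.003),('mat4',208,255,.003),('t1',384,164,.045),('t2',450,158,.045),('t3',458,207,.045),('t4',391,219,.045)]:
    print(n,ray(i,u,v,z).round(3))
s=state();print(R.from_rotvec(s['eef_rot']).as_matrix().round(3))
E
```

```text
wedge [0.627 0.296 0.065]
post [0.637 0.116 0.057]
v [0.548 0.201 0.04 ]
step [0.462 0.302 0.035]
collar [0.467 0.132 0.015]
mat1 [0.683 0.353 0.003]
mat2 [0.683 0.072 0.003]
mat3 [0.412 0.069 0.003]
mat4 [0.406 0.347 0.003]
t1 [ 0.61  -0.11   0.045]
t2 [ 0.618 -0.28   0.045]
t3 [ 0.488 -0.285  0.045]
t4 [ 0.466 -0.115  0.045]
[[-0.001 -0.906  0.423]
 [-0.001  0.423  0.906]
 [-1.    -0.    -0.001]]
```

View pics/z1.png

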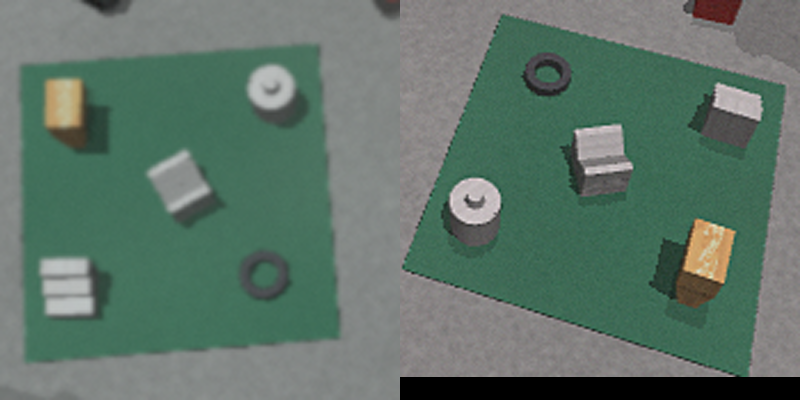

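The step block is at (223,230), three treads. The V-block is the centre piece at (263,194), turned about 35°. The notch faces the mat (world +y). Next, wrist views from above.

```bash
cat >> h.py <<'E'
def phi(s=None):
    s=s or state(); M=R.from_rotvec(s['eef_rot']).as_matrix(); return np.degrees(np.arctan2(M[1,2],M[0,2]))
def rel(p,ph,s=None):
    """tool-axis shift (mm) and spin (deg) from the measured pose to TCP p (m), jaw angle ph (deg)"""
    s=s or state(); M=R.from_rotvec(s['eef_rot']).as_matrix(); f=phi(s)
    sp=(f-ph+90)%180-90
    return (M.T@(np.array(p)-s['tool_pos'])*1000).round(1), round(sp,1)
def seq(ps):
    """print relative moves between consecutive (p,phi) all from now"""
    for p,ph in ps: print(*rel(p,ph))
E
python3 - <<'E'
from h import *
seq([((.50,.21,.32),5)])
E
```

```text
[-118.3 -364.2 -247.9] 60.0
```

Emit:
apply_moves([
  {"tx": -118, "ty": -364, "tz": -248, "spin": 60},
  {"tx": -118, "ty": -364, "tz": -248, "spin": 60},
  {"tx": -118, "ty": -364, "tz": -248, "spin": 60},
  {"tx": -118, "ty": -364, "tz": -248, "spin": 60},
  {"tx": -118, "ty": -364, "tz": -248, "spin": 60},
  {"tx": -118, "ty": -364, "tz": -248, "spin": 60},
  {"tx": -118, "ty": -364, "tz": -248, "spin": 60},
  {"tx": -118, "ty": -364, "tz": -248, "spin": 60},
  {"tx": -118, "ty": -364, "tz": -248, "spin": 60},
  {"tx": -118, "ty": -364, "tz": -248, "spin": 60},
])

```text
t: 0.98
tool_pos: [0.4809, 0.241, 0.3104]
eef_rot: [-0.067, 1.57, 0.067]
wrist_force: [1.0, 0.5, -1.0]
gripper_width: 0.0854
```

Emit:
apply_moves([
  {"tx": 0},
  {"tx": 0},
  {"tx": 0},
])

```text
validation failed for argument at $.pl...
```

Run:
```python
from h import *
import pickle
i=cam('wrist');pickle.dump(i,open('w1.pkl','wb'));cv2.imwrite('pics/w1.png',i['frame'][:,:,::-1])
s=state();print(s['t'],s['tool_pos'],phi(s),s['wrist_force'])
T=i['camera_from_world'];print(-T[:3,:3].T@T[:3,3],T[:3,:3].round(2),i['fx'])
```

```text
1.0333 [0.48728157 0.23107914 0.31313908] 4.178647318313986 [ 4.06512828 -6.76681905  1.91625481]
[0.47606688 0.30700352 0.48215288] [[ 1.    0.09 -0.  ]
 [-0.08  0.96 -0.26]
 [-0.02  0.26  0.96]] 342.61333595765103
```

View pics/w1.png

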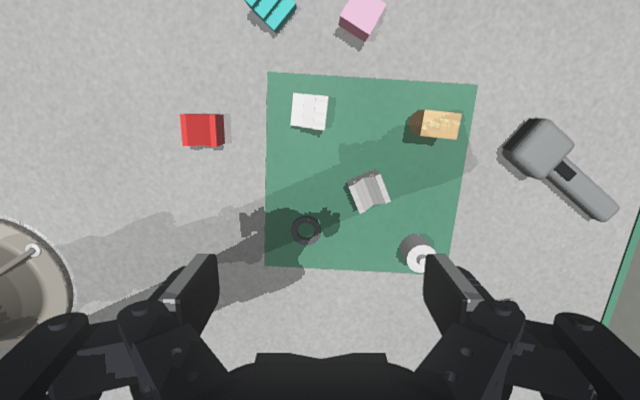

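```bash
cat > fit.py <<'E'
from h import *
from scipy.optimize import minimize
def box(wx,wy,h,z0=0): return np.array([[sx*wx/2,sy*wy/2,z] for sx in(-1,1) for sy in(-1,1) for z in(z0,h)])
def cyl(d,h): t=np.linspace(0,2*np.pi,40); return np.vstack([np.c_[d/2*np.cos(t),d/2*np.sin(t),0*t+z] for z in(0,h)])
M={'step':np.vstack([box(.044,.04,.024),box(.044/3,.04,.048)+[.044/3,0,0],box(.044/3,.04,.036)]),
 'v':box(.044,.04,.04),'post':cyl(.042,.044),'collar':cyl(.044,.012),
 'wedge':np.vstack([box(.044,.03,.062,.034),box(.044,.014,.01)])}
def fit(i,name,x,y,yaw,mask,z=.003):
    K=8
    def sil(p):
        c,s=np.cos(p[2]),np.sin(p[2]); m=M[name]
        P=np.c_[p[0]+c*m[:,0]-s*m[:,1],p[1]+s*m[:,0]+c*m[:,1],m[:,2]+z]
        h=cv2.convexHull(np.float32(proj(i,P)))
        o=np.zeros((400*2,640*2),np.uint8); cv2.fillConvexPoly(o,np.round(h*2*16).astype(int),255,shift=4); return o>0
    m2=cv2.resize(mask.astype(np.uint8),(1280,800),interpolation=cv2.INTER_NEAREST)>0
    def cost(p):
        o=sil(p); d=cv2.dilate(sil([x,y,yaw]).astype(np.uint8),np.ones((25,25)))>0
        return (o^(m2&d)).sum()/o.sum()
    best=min((minimize(cost,[x,y,yaw+a],method='Nelder-Mead',options=dict(initial_simplex=np.array([[0,0,0],[.008,0,0],[0,.008,0],[0,0,.25]])+[x,y,yaw+a],xatol=1e-4,fatol=1e-4)) for a in (0,.3,-.3)),key=lambda r:r.fun)
    return best.x,best.fun
E
python3 - <<'E'
from fit import *
import pickle
i=pickle.load(open('w1.pkl','rb'))
f=i['frame'].astype(int); hsv=cv2.cvtColor(i['frame'],cv2.COLOR_RGB2HSV)
green=(f[:,:,1]>f[:,:,0]*1.25)&(f[:,:,1]>f[:,:,2]*1.05)
mask=~green
for n,u,v,z,yaw in [('step',310,112,.03,0),('v',368,191,.035,.45),('post',417,252,.03,0),('collar',306,229,.01,0),('wedge',436,125,.06,np.pi/2)]:
    w=ray(i,u,v,z); print(n,w[:2].round(3),*[q.round(4) if hasattr(q,'round') else q for q in fit(i,n,w[0],w[1],yaw,mask)])
E
```

```text
step [0.463 0.3  ] [ 0.4614  0.3006 -0.0221] 0.0519
v [0.549 0.204] [0.5499 0.2018 0.4816] 0.0649
post [0.63 0.12] [0.6372 0.1121 0.3715] 0.219
collar [0.469 0.134] [0.4688 0.1316 0.5288] 0.3845
wedge [0.616 0.298] [6.18e-01 2.99e-01 6.00e-04] 0.0891
```

Emit:
apply_moves([
  {"tx": 0, "ty": 0, "tz": 0, "spin": 0},
  {"tx": 0, "ty": 0, "tz": 0, "spin": 0},
  {"tx": 0, "ty": 0, "tz": 0, "spin": 0},
])

```text
t: 1.28
tool_pos: [0.4795, 0.2442, 0.3093]
eef_rot: [-0.07, 1.571, 0.07]
wrist_force: [-1.2, -0.1, 0.6]
gripper_width: 0.0854
```

Run:
```python
from h import *
s=state();print(s['tool_pos'],phi(s))
seq([((.4614,.3006,.09),-1.3),((.4614,.3006,.006),-1.3)])
```

```text
[0.47953305 0.24416529 0.30933722] 5.09021927499751
[219.4  57.7 -12.8] 6.4
[303.4  57.7 -12.7] 6.4
```

Emit:
apply_moves([
  {"tx": 219, "ty": 58, "tz": -13, "spin": 6.4},
  {"tx": 219, "ty": 58, "tz": -13, "spin": 6.4},
  {"tx": 219, "ty": 58, "tz": -13, "spin": 6.4},
  {"tx": 219, "ty": 58, "tz": -13, "spin": 6.4},
  {"tx": 219, "ty": 58, "tz": -13, "spin": 6.4},
  {"tx": 219, "ty": 58, "tz": -13, "spin": 6.4},
  {"tx": 219, "ty": 58, "tz": -13, "spin": 6.4},
])

```text
t: 1.87
tool_pos: [0.4565, 0.3005, 0.0853]
eef_rot: [0.01, 1.58, -0.02]
wrist_force: [0.1, -0.2, 0.8]
gripper_width: 0.0854
```

Run:
```python
from fit import *
i=cam('wrist')
s=state();print(s['t'],s['tool_pos'],phi(s))
f=i['frame'].astype(int)
mask=~((f[:,:,1]>f[:,:,0]*1.25)&(f[:,:,1]>f[:,:,2]*1.05))
p,c=fit(i,'step',.4614,.3006,-.022,mask);print(p,c)
cv2.imwrite('pics/w2.png',i['frame'][:,:,::-1])
seq([((.4614,.3006,.006),-1.3)])
```

```text
1.9167 [0.45927725 0.30050452 0.08832929] -1.1700128499223639
[ 0.46101626  0.30096818 -0.03667379] 0.030587490771015715
[82.3  0.4  2.5] 0.1
```

View pics/w2.png

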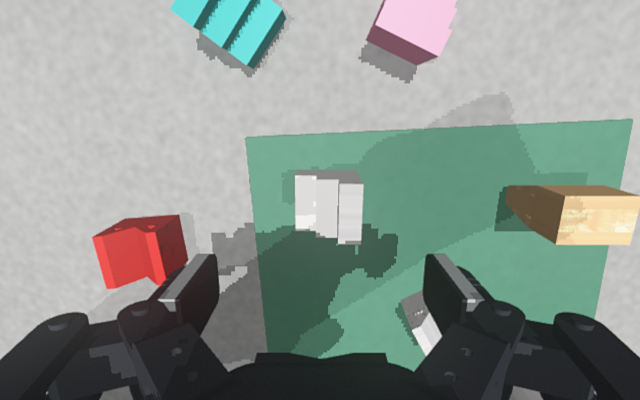

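Emit:
apply_moves([
  {"tx": 40, "ty": 0.5, "tz": 2, "spin": 0.5},
  {"tx": 65, "ty": 0.5, "tz": 2, "spin": 0.5},
  {"tx": 80, "ty": 0.5, "tz": 2, "spin": 0.5},
  {"tx": 82, "ty": 0.5, "tz": 2, "spin": 0.5},
  {"tx": 82, "ty": 0.5, "tz": 2, "spin": 0.5},
])

```text
t: 2.33
tool_pos: [0.4652, 0.3007, 0.0099]
eef_rot: [0.027, 1.57, -0.025]
wrist_force: [0.2, 0.7, 0.8]
gripper_width: 0.0854
```

Emit:
apply_moves([
  {"tx": 0, "ty": 0, "tz": 0, "spin": 0},
  {"tx": 0, "ty": 0, "tz": 0, "spin": 0},
  {"tx": 0, "ty": 0, "tz": 0, "spin": 0},
  {"tx": 0, "ty": 0, "tz": 0, "spin": 0},
  {"tx": 0, "ty": 0, "tz": 0, "spin": 0},
  {"tx": 0, "ty": 0, "tz": 0, "spin": 0},
], hand=0.3, force=40)

```text
t: 2.83
tool_pos: [0.4655, 0.3005, 0.0098]
eef_rot: [0.027, 1.569, -0.026]
wrist_force: [0.4, 0.1, 5.0]
gripper_width: 0.0255
```

Run:
```python
from h import *
i=cam('wrist');cv2.imwrite('pics/w3.png',i['frame'][:,:,::-1])
s=state();print(s['t'],s['tool_pos'],phi(s),s['gripper_width'],proj(i,s['tool_pos']))
```

```text
2.8833 [0.46542193 0.30049636 0.00974418] -1.9285143974545924 0.02545166391483938 [[319.06919591 235.46294516]]
```

View pics/w3.png

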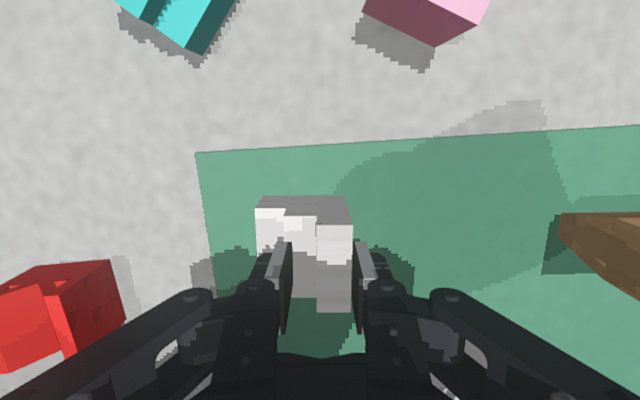

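Run:
```python
from h import *
i=cam('wrist');s=state();p=s['tool_pos']
for z in (.01,.02,.03,.04,.05): print(z,proj(i,[[p[0]-.0127,p[1]+d,z] for d in (-.011,.011)]+[[p[0]+.0127,p[1]+.011,z]]).round(0).tolist())
for n,z in (('low',.027),('hi',.051)): print(n,proj(i,[[.461+a,.301+b,z] for a in(-.022,.022) for b in(-.02,.02)]).round(0).tolist())
a=i['frame'][180:360,220:400,::-1];cv2.imwrite('pics/w3z.png',cv2.resize(a,(720,600),interpolation=cv2.INTER_CUBIC))
```

```text
0.01 [[296.0, 255.0], [294.0, 217.0], [343.0, 215.0]]
0.02 [[295.0, 264.0], [293.0, 223.0], [344.0, 221.0]]
0.03 [[294.0, 273.0], [291.0, 230.0], [345.0, 228.0]]
0.04 [[292.0, 283.0], [289.0, 238.0], [347.0, 236.0]]
0.05 [[290.0, 294.0], [287.0, 247.0], [349.0, 245.0]]
low [[268.0, 286.0], [261.0, 210.0], [355.0, 283.0], [355.0, 207.0]]
hi [[259.0, 314.0], [251.0, 227.0], [361.0, 311.0], [361.0, 223.0]]
```

View pics/w3z.png

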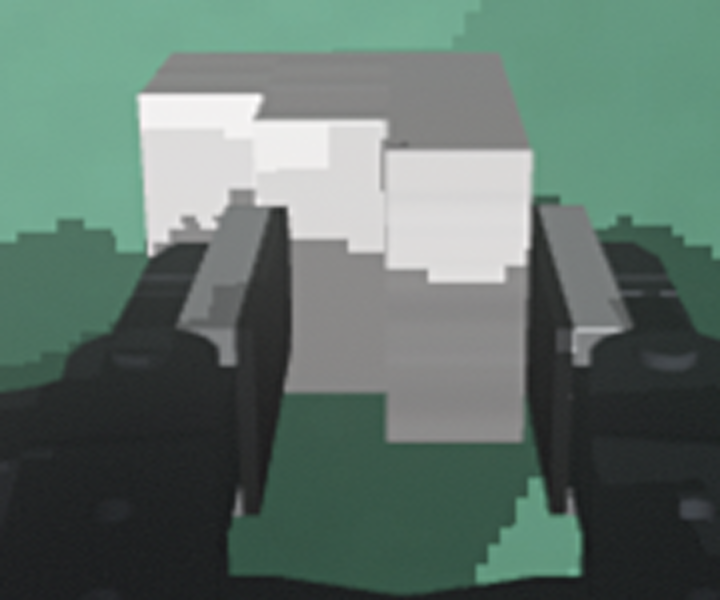

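Run:
```python
from h import *
s=state();p=s['tool_pos'];o=[]
for n in('scene','top'):
    i=cam(n);u=proj(i,[p,p+[0,0,.03]]);print(n,u)
    c=u[0].astype(int);x,y=c[0]-50,c[1]-60
    a=cv2.resize(i['frame'][y:y+100,x:x+100,::-1],(400,400),interpolation=cv2.INTER_CUBIC)
    for k,q in enumerate(u): cv2.circle(a,tuple(int(t) for t in (q-[x,y]+.5)*4),3,[(0,0,255),(255,0,0)][k],-1)
    o.append(a)
cv2.imwrite('pics/c1.png',np.hstack(o))
```

```text
scene [[427.78404985 234.54390329]
 [431.46994234 226.73476122]]
top [[225.81542601 230.57911166]
 [223.27134576 228.23678553]]
```

View pics/c1.png

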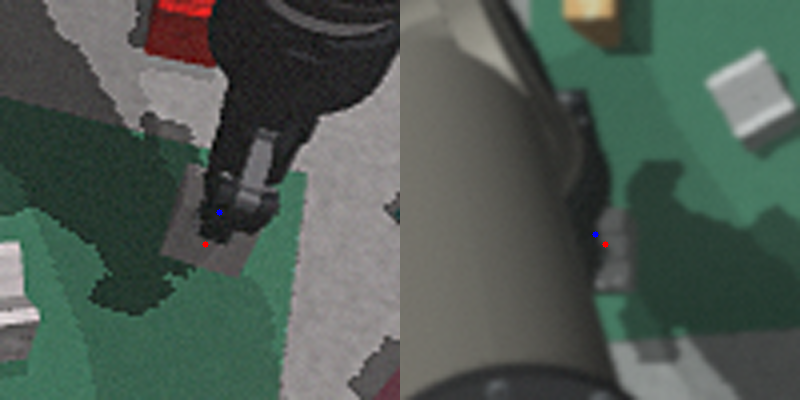

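The fingertips closed above the low tread: right finger at (354,240), left at (290,240). From the gap in pixels, the tips are near z≈0.04 while the TCP reads 0.010. So the real tips sit about 30 mm above the reported TCP. I'll open, shift, and go down in steps while watching the force.

Emit:
apply_moves([
  {"tx": -2, "ty": 0, "tz": 0, "spin": 0},
  {"tx": -2, "ty": 0, "tz": 0, "spin": 0},
  {"tx": -2, "ty": 0, "tz": -8, "spin": 0},
  {"tx": -2, "ty": 0, "tz": -8, "spin": 0},
  {"tx": 8, "ty": 0, "tz": -8, "spin": 0},
  {"tx": 16, "ty": 0, "tz": -8, "spin": 0},
  {"tx": 16, "ty": 0, "tz": -8, "spin": 0},
], hand=1)

```text
t: 3.62
tool_pos: [0.4549, 0.2994, -0.0093]
eef_rot: [0.024, 1.574, -0.028]
wrist_force: [-0.1, -0.1, -0.5]
gripper_width: 0.0852
```

Emit:
apply_moves([
  {"tx": 4, "ty": 0, "tz": 0, "spin": 0},
  {"tx": 8, "ty": 0, "tz": 0, "spin": 0},
  {"tx": 8, "ty": 0, "tz": 0, "spin": 0},
])

```text
t: 3.87
tool_pos: [0.4561, 0.3, -0.0159]
eef_rot: [0.026, 1.572, -0.027]
wrist_force: [-0.9, 0.2, -0.1]
gripper_width: 0.085
```

Emit:
apply_moves([
  {"tx": 0, "ty": 0, "tz": 0, "spin": 0},
  {"tx": 0, "ty": 0, "tz": 0, "spin": 0},
  {"tx": 0, "ty": 0, "tz": 0, "spin": 0},
  {"tx": 0, "ty": 0, "tz": 0, "spin": 0},
  {"tx": 0, "ty": 0, "tz": 0, "spin": 0},
  {"tx": 0, "ty": 0, "tz": 0, "spin": 0},
], hand=0.3, force=30)

```text
t: 4.37
tool_pos: [0.4569, 0.3006, -0.0146]
eef_rot: [0.027, 1.57, -0.026]
wrist_force: [-0.6, -0.8, 2.3]
gripper_width: 0.0435
```

Run:
```python
from h import *
i=cam('wrist');s=state();print(s['t'],s['tool_pos'],phi(s),s['gripper_width'],s['wrist_force'])
a=i['frame'][170:400,180:460,::-1];cv2.imwrite('pics/w4z.png',cv2.resize(a,(560,460),interpolation=cv2.INTER_CUBIC))
```

```text
4.4167 [ 0.4569373   0.30056847 -0.01464411] -1.9266151335560324 0.04323933688773765 [ 0.35599324 -0.14978045  2.61998528]
```

View pics/w4z.png

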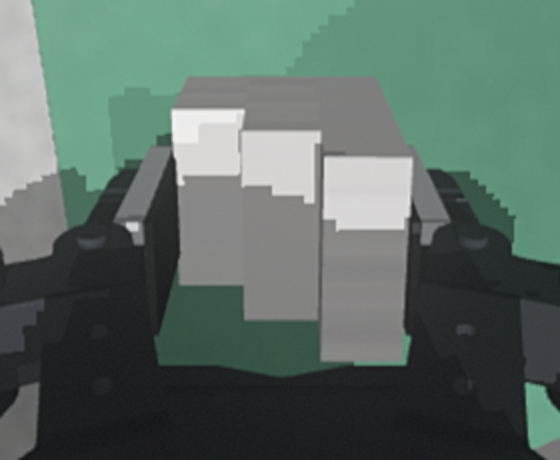

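Gripped: width 43 mm, block square between the pads (crop x 175–410). Lifting and travelling to look at the tray.

Run:
```python
from h import *
seq([((.457,.30,.12),-1.9),((.52,.03,.2),2),((.53,-.245,.2),5)])
```

```text
[-134.6   -0.5    0.2] -0.0
[-214.8 -268.2   72.3] -3.9
[-214.9 -542.7   91.5] -6.9
```

Emit:
apply_moves([
  {"tx": -20, "ty": 0, "tz": 0, "spin": 0},
  {"tx": -60, "ty": 0, "tz": 0, "spin": 0},
  {"tx": -100, "ty": 0, "tz": 0, "spin": 0},
  {"tx": -135, "ty": 0, "tz": 0, "spin": 0},
  {"tx": -215, "ty": -268, "tz": 72, "spin": -4},
  {"tx": -215, "ty": -268, "tz": 72, "spin": -4},
  {"tx": -215, "ty": -268, "tz": 72, "spin": -4},
  {"tx": -215, "ty": -268, "tz": 72, "spin": -4},
  {"tx": -215, "ty": -268, "tz": 72, "spin": -4},
  {"tx": -215, "ty": -268, "tz": 72, "spin": -4},
], force=60)

```text
t: 5.25
tool_pos: [0.5104, 0.0645, 0.1894]
eef_rot: [-0.028, 1.571, 0.029]
wrist_force: [0.9, 0.7, -1.9]
gripper_width: 0.0427
```

Run:
```python
from h import *
s=state();print(s['tool_pos'],s['gripper_width'])
seq([((.53,-.245,.2),5)])
```

```text
[0.51044304 0.06448228 0.18937456] 0.042651669477658555
[ -10.8 -310.     8.2] -2.9
```

Emit:
apply_moves([
  {"tx": -11, "ty": -310, "tz": 8, "spin": -3},
  {"tx": -11, "ty": -310, "tz": 8, "spin": -3},
  {"tx": -11, "ty": -310, "tz": 8, "spin": -3},
  {"tx": -11, "ty": -310, "tz": 8, "spin": -3},
  {"tx": -11, "ty": -310, "tz": 8, "spin": -3},
  {"tx": -11, "ty": -310, "tz": 8, "spin": -3},
  {"tx": -11, "ty": -310, "tz": 8, "spin": -3},
  {"tx": -11, "ty": -310, "tz": 8, "spin": -3},
  {"tx": -11, "ty": -310, "tz": 8, "spin": -3},
  {"tx": -11, "ty": -310, "tz": 8, "spin": -3},
])

```text
t: 6.08
tool_pos: [0.5293, -0.2443, 0.1995]
eef_rot: [-0.067, 1.571, 0.067]
wrist_force: [0.6, 0.3, -1.7]
gripper_width: 0.0425
```

Run:
```python
from h import *
import pickle
i=cam('wrist');pickle.dump(i,open('w5.pkl','wb'))
s=state();print(s['t'],s['tool_pos'],phi(s),s['wrist_force'])
cv2.imwrite('pics/w5.png',i['frame'][:,:,::-1])
```

```text
6.1333 [ 0.52981455 -0.24232993  0.19933725] 5.060808691694138 [ 0.11901973  0.15577926 -1.68528151]
```

View pics/w5.png

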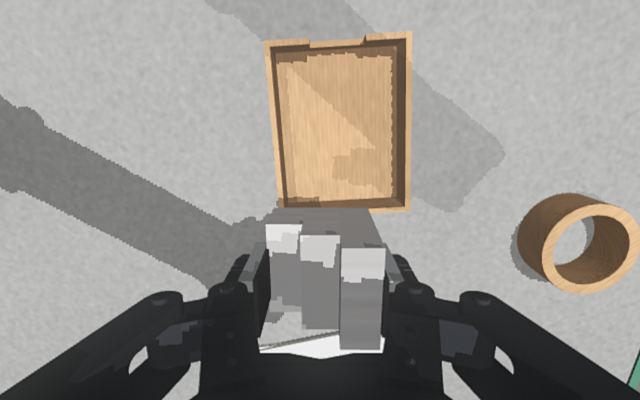

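```bash
cat > tray.py <<'E'
from fit import *
M['tray']=box(.130,.164,.045)
def tray(i):
    f=i['frame'].astype(int); m=(f[:,:,0]>f[:,:,2]*1.3)
    return fit(i,'tray',.545,-.198,.09,m,0)
E
python3 - <<'E'
from tray import *
import pickle
i=pickle.load(open('w5.pkl','rb'))
p,c=tray(i);print(p,np.degrees(p[2]),c)
cc,s=np.cos(p[2]),np.sin(p[2])
W=lambda x,y,z:[p[0]+cc*x-s*y,p[1]+s*x+cc*y,z]
print(proj(i,[W(*q) for q in [(-.065,.082,.045),(.065,.082,.045),(.065,-.082,.045),(-.065,-.082,.045),(-.06,.077,.005),(.06,.077,.005)]]).round(1).tolist())
E
```

```text
[ 0.54519022 -0.19861363  0.14173803] 8.120991182002548 0.048202808855034515
[[263.2, 40.4], [412.2, 31.2], [409.9, 211.4], [279.7, 218.4], [275.4, 53.1], [396.7, 45.7]]
```

Tray fit is good: origin (0.545,-0.199), yaw 8.1°, and the projected corners match the image at (263,40), (412,32) and (410,212).

```bash
cat >> h.py <<'E'
TR=np.array([.5452,-.1986]);TY=8.1
def W(x,y,z):
    c,s=np.cos(np.radians(TY)),np.sin(np.radians(TY)); return np.array([TR[0]+c*x-s*y,TR[1]+s*x+c*y,z])
def tl(s=None):
    "TCP in tray frame mm, jaw angle relative"
    s=s or state();c,q=np.cos(np.radians(TY)),np.sin(np.radians(TY));d=np.array(s['tool_pos'][:2])-TR
    return (np.array([c*d[0]+q*d[1],-q*d[0]+c*d[1],s['tool_pos'][2]])*1000).round(1),round(phi(s)-TY,1)
E
python3 - <<'E'
from h import *
seq([(W(0,.052,.15),TY),(W(0,.052,.06),TY)])
E
```

```text
[49.5 94.  16.5] -3.0
[139.5  93.9  16.6] -3.0
```

Emit:
apply_moves([
  {"tx": 50, "ty": 94, "tz": 16.5, "spin": -3},
  {"tx": 50, "ty": 94, "tz": 16.5, "spin": -3},
  {"tx": 50, "ty": 94, "tz": 16.5, "spin": -3},
  {"tx": 140, "ty": 94, "tz": 16.5, "spin": -3},
  {"tx": 140, "ty": 94, "tz": 16.5, "spin": -3},
  {"tx": 140, "ty": 94, "tz": 16.5, "spin": -3},
  {"tx": 140, "ty": 94, "tz": 16.5, "spin": -3},
  {"tx": 140, "ty": 94, "tz": 16.5, "spin": -3},
])

```text
t: 6.8
tool_pos: [0.5392, -0.1477, 0.0612]
eef_rot: [-0.111, 1.567, 0.111]
wrist_force: [0.5, 0.2, -1.4]
gripper_width: 0.0427
```

Run:
```python
from h import *
s=state();print(tl(s),s['wrist_force'],s['gripper_width']);seq([(W(0,.052,-.010),TY)])
```

```text
(array([ 1.2, 51.3, 61.2]), np.float64(0.0)) [ 0.54425032  0.22696532 -1.40639699] 0.04274539875789919
[71.2  0.7 -1.3] 0.0
```

Emit:
apply_moves([
  {"tx": 30, "ty": 0.5, "tz": -1, "spin": 0},
  {"tx": 55, "ty": 0.5, "tz": -1, "spin": 0},
  {"tx": 67, "ty": 0.5, "tz": -1, "spin": 0},
  {"tx": 70, "ty": 0.5, "tz": -1, "spin": 0},
  {"tx": 70, "ty": 0.5, "tz": -1, "spin": 0},
])

```text
t: 7.22
tool_pos: [0.5383, -0.148, -0.0088]
eef_rot: [-0.111, 1.566, 0.11]
wrist_force: [-0.3, -0.3, -0.8]
gripper_width: 0.0424
```

Emit:
apply_moves([
  {"tx": 1, "ty": 0, "tz": 0, "spin": 0},
  {"tx": 2, "ty": 0, "tz": 0, "spin": 0},
  {"tx": 3, "ty": 0, "tz": 0, "spin": 0},
  {"tx": 3, "ty": 0, "tz": 0, "spin": 0},
])

```text
t: 7.55
tool_pos: [0.538, -0.1477, -0.0121]
eef_rot: [-0.111, 1.567, 0.111]
wrist_force: [-0.5, 0.0, -1.8]
gripper_width: 0.043
```

Emit:
apply_moves([
  {"tx": 0.7, "ty": 0, "tz": 0, "spin": 0},
  {"tx": 1.2, "ty": 0, "tz": 0, "spin": 0},
  {"tx": 1.2, "ty": 0, "tz": 0, "spin": 0},
])

```text
t: 7.8
tool_pos: [0.5379, -0.1477, -0.0124]
eef_rot: [-0.11, 1.567, 0.111]
wrist_force: [-1.9, 2.4, 9.3]
gripper_width: 0.0427
```

Emit:
apply_moves([
  {"tx": 0, "ty": 1, "tz": 0, "spin": 0},
  {"tx": 0, "ty": 2, "tz": 0, "spin": 0},
  {"tx": 0, "ty": 3, "tz": 0, "spin": 0},
  {"tx": 0, "ty": 4, "tz": 0, "spin": 0},
  {"tx": 0, "ty": 4, "tz": 0, "spin": 0},
])

```text
t: 8.22
tool_pos: [0.5385, -0.1453, -0.0123]
eef_rot: [-0.112, 1.564, 0.109]
wrist_force: [-0.2, -1.8, 6.2]
gripper_width: 0.0425
```

Emit:
apply_moves([
  {"tx": 0, "ty": 1, "tz": 0, "spin": 0},
  {"tx": 0, "ty": 2, "tz": 0, "spin": 0},
  {"tx": 0, "ty": 2, "tz": 0, "spin": 0},
])

```text
t: 8.47
tool_pos: [0.5384, -0.1433, -0.0123]
eef_rot: [-0.112, 1.564, 0.109]
wrist_force: [0.5, -1.9, 6.0]
gripper_width: 0.0423
```

Emit:
apply_moves([
  {"tx": 0, "ty": 1, "tz": 0, "spin": 0},
  {"tx": 0, "ty": 2, "tz": 0, "spin": 0},
  {"tx": 0, "ty": 2, "tz": 0, "spin": 0},
])

```text
t: 8.72
tool_pos: [0.5384, -0.1424, -0.0123]
eef_rot: [-0.113, 1.563, 0.107]
wrist_force: [0.4, -4.2, 6.2]
gripper_width: 0.0428
```

Emit:
apply_moves([
  {"tx": 0, "ty": 1, "tz": 0, "spin": 0},
  {"tx": 0, "ty": 2, "tz": 0, "spin": 0},
  {"tx": 0, "ty": 2, "tz": 0, "spin": 0},
])

```text
t: 8.97
tool_pos: [0.5384, -0.1425, -0.0122]
eef_rot: [-0.114, 1.562, 0.104]
wrist_force: [1.5, -8.6, 4.4]
gripper_width: 0.043
```

Emit:
apply_moves([
  {"tx": 0, "ty": -1, "tz": 0, "spin": 0},
  {"tx": 0, "ty": -2, "tz": 0, "spin": 0},
  {"tx": 0, "ty": -2, "tz": 0, "spin": 0},
])

```text
t: 9.22
tool_pos: [0.5384, -0.1424, -0.0123]
eef_rot: [-0.112, 1.564, 0.107]
wrist_force: [1.1, -4.0, 6.8]
gripper_width: 0.0426
```

Emit:
apply_moves([
  {"tx": 0, "ty": 0, "tz": 0, "spin": 0},
  {"tx": 0, "ty": 0, "tz": 0, "spin": 0},
  {"tx": 0, "ty": 0, "tz": 0, "spin": 0},
  {"tx": -5, "ty": 0, "tz": 0, "spin": 0},
  {"tx": -40, "ty": 0, "tz": 0, "spin": 0},
  {"tx": -80, "ty": 0, "tz": 0, "spin": 0},
  {"tx": -110, "ty": 0, "tz": 0, "spin": 0},
], hand=0.75)

```text
t: 9.8
tool_pos: [0.5364, -0.1397, 0.0981]
eef_rot: [-0.111, 1.567, 0.111]
wrist_force: [1.2, -0.3, 0.3]
gripper_width: 0.0646
```

Run:
```python
from h import *
s=state();print(tl(s),s['gripper_width']);seq([((.637,.114,.12),TY)])
```

```text
(array([-0.5, 59.5, 98.1]), np.float64(-0.0)) 0.06455713299957523
[-21.8 237.1 135.3] -0.0
```

Emit:
apply_moves([
  {"tx": -22, "ty": 237, "tz": 135, "spin": 0},
  {"tx": -22, "ty": 237, "tz": 135, "spin": 0},
  {"tx": -22, "ty": 237, "tz": 135, "spin": 0},
  {"tx": -22, "ty": 237, "tz": 135, "spin": 0},
  {"tx": -22, "ty": 237, "tz": 135, "spin": 0},
  {"tx": -22, "ty": 237, "tz": 135, "spin": 0},
  {"tx": -22, "ty": 237, "tz": 135, "spin": 0},
  {"tx": -22, "ty": 237, "tz": 135, "spin": 0},
  {"tx": -22, "ty": 237, "tz": 135, "spin": 0},
], hand=0.9)

```text
t: 10.55
tool_pos: [0.6363, 0.1165, 0.1176]
eef_rot: [-0.114, 1.569, 0.114]
wrist_force: [0.2, -0.7, -0.2]
gripper_width: 0.0769
```

```bash
cat >> fit.py <<'E'
def gmask(i):
    f=i['frame'].astype(int); return ~((f[:,:,1]>f[:,:,0]*1.25)&(f[:,:,1]>f[:,:,2]*1.05))
E
python3 - <<'E'
from fit import *
i=cam('wrist')
s=state();print(s['t'],s['tool_pos'],phi(s))
p,c=fit(i,'post',.637,.114,0,gmask(i));print(p,c)
cv2.imwrite('pics/w6.png',cv2.resize(i['frame'][:,:,::-1],(480,300)))
seq([((*p[:2],.07),TY),((*p[:2],-.004),TY)])
E
```

```text
10.6 [0.63594844 0.11379406 0.11768839] 8.127616683578253
[0.63217599 0.11736284 0.16997179] 0.04989782016348774
[47.7  4.1 -3.2] 0.0
[121.7   4.2  -3.1] 0.0
```

View pics/w6.png

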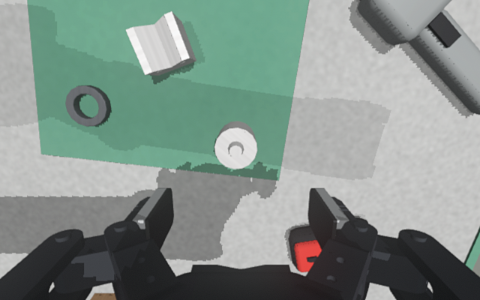

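Post is at (315,197), cleanly between the fingers, fit (0.632,0.117). The collar is at (117,140) and the V-block at (213,58). Descending.

Emit:
apply_moves([
  {"tx": 40, "ty": 4, "tz": -3, "spin": 0},
  {"tx": 75, "ty": 4, "tz": -3, "spin": 0},
  {"tx": 105, "ty": 4, "tz": -3, "spin": 0},
  {"tx": 120, "ty": 4, "tz": -3, "spin": 0},
  {"tx": 122, "ty": 4, "tz": -3, "spin": 0},
  {"tx": 122, "ty": 4, "tz": -3, "spin": 0},
])

```text
t: 11.1
tool_pos: [0.632, 0.1151, -0.0046]
eef_rot: [-0.11, 1.57, 0.108]
wrist_force: [0.6, 0.5, -0.8]
gripper_width: 0.0769
```

Emit:
apply_moves([
  {"tx": 0, "ty": 0, "tz": 0, "spin": 0},
  {"tx": 0, "ty": 0, "tz": 0, "spin": 0},
  {"tx": 0, "ty": 0, "tz": 0, "spin": 0},
  {"tx": 0, "ty": 0, "tz": 0, "spin": 0},
  {"tx": 0, "ty": 0, "tz": 0, "spin": 0},
], hand=0.3, force=60)

```text
t: 11.52
tool_pos: [0.6345, 0.1173, -0.0019]
eef_rot: [-0.11, 1.565, 0.111]
wrist_force: [-1.6, -0.9, 5.8]
gripper_width: 0.0394
```

Run:
```python
from h import *
s=state();print(s['tool_pos'],s['gripper_width'],s['wrist_force']);seq([((.632,.117,.1),TY),(W(0,.009,.1),TY)])
```

```text
[ 0.63447964  0.11734764 -0.00192146] 0.03943543971994551 [-1.59971604 -0.86817908  5.79657538]
[-101.9    0.    -2.2] -0.0
[-102.4 -291.3 -132.4] -0.0
```

Emit:
apply_moves([
  {"tx": -10, "ty": 0, "tz": 0, "spin": 0},
  {"tx": -50, "ty": 0, "tz": 0, "spin": 0},
  {"tx": -90, "ty": 0, "tz": 0, "spin": 0},
  {"tx": -102, "ty": 0, "tz": 0, "spin": 0},
  {"tx": -102, "ty": 0, "tz": 0, "spin": 0},
])

```text
t: 11.93
tool_pos: [0.6365, 0.1178, 0.1031]
eef_rot: [-0.109, 1.559, 0.112]
wrist_force: [0.0, 0.5, -1.5]
gripper_width: 0.0388
```

Run:
```python
from h import *
i=cam('wrist');s=state();print(s['tool_pos'],s['gripper_width'],s['wrist_force']);seq([(W(0,.009,.1),TY)])
cv2.imwrite('pics/w7.png',cv2.resize(i['frame'][100:400,120:520,::-1],(480,360)))
```

```text
[0.63426029 0.11774683 0.10013973] 0.03882188855543149 [-0.72895266  0.02109663 -1.62213369]
[  -0.7 -291.7 -132.7] -0.0
```

View pics/w7.png

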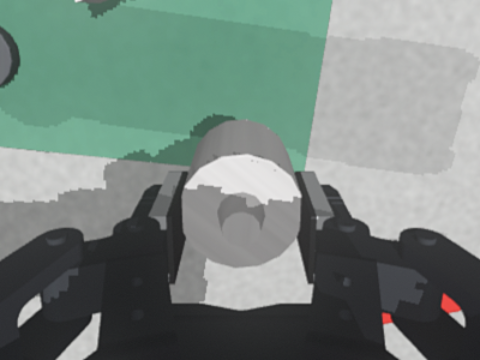

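The post is held upright: crop top centre (242,210), pin centred. On to the tray.

Emit:
apply_moves([
  {"tx": 0, "ty": -292, "tz": -133, "spin": 0},
  {"tx": 0, "ty": -292, "tz": -133, "spin": 0},
  {"tx": 0, "ty": -292, "tz": -133, "spin": 0},
  {"tx": 0, "ty": -292, "tz": -133, "spin": 0},
  {"tx": 0, "ty": -292, "tz": -133, "spin": 0},
  {"tx": 0, "ty": -292, "tz": -133, "spin": 0},
  {"tx": 0, "ty": -292, "tz": -133, "spin": 0},
  {"tx": 0, "ty": -292, "tz": -133, "spin": 0},
  {"tx": 0, "ty": -292, "tz": -133, "spin": 0},
  {"tx": 0, "ty": -292, "tz": -133, "spin": 0},
])

```text
t: 12.82
tool_pos: [0.5395, -0.1923, 0.0961]
eef_rot: [-0.106, 1.572, 0.107]
wrist_force: [0.2, -0.2, -2.4]
gripper_width: 0.039
```

Run:
```python
from h import *
s=state();print(tl(s),s['gripper_width']);seq([(W(0,.010,.002),TY)])
```

```text
(array([-4.7,  7. , 96.1]), np.float64(-0.3)) 0.03900153999913531
[94.1  2.9  5.1] -0.3
```

Emit:
apply_moves([
  {"tx": 20, "ty": 0, "tz": 0, "spin": 0},
  {"tx": 45, "ty": 0, "tz": 0, "spin": 0},
  {"tx": 60, "ty": 0, "tz": 0, "spin": 0},
  {"tx": 60, "ty": 0, "tz": 0, "spin": 0},
])

```text
t: 13.15
tool_pos: [0.5389, -0.1865, 0.0331]
eef_rot: [-0.11, 1.577, 0.117]
wrist_force: [-0.3, 0.3, -2.1]
gripper_width: 0.039
```

Run:
```python
from h import *
s=state();print(tl(s),s['gripper_width']);seq([(W(0,.010,.002),TY)])
```

```text
(array([-4.5, 12.9, 33.1]), np.float64(0.2)) 0.03901059773531371
[31.1 -3.   4.8] 0.2
```

Emit:
apply_moves([
  {"tx": 5, "ty": -2.5, "tz": 5, "spin": 0},
  {"tx": 20, "ty": -2.5, "tz": 5, "spin": 0},
  {"tx": 30, "ty": -2.5, "tz": 5, "spin": 0},
  {"tx": 33, "ty": -2.5, "tz": 5, "spin": 0},
  {"tx": 33, "ty": -2.5, "tz": 5, "spin": 0},
])

```text
t: 13.57
tool_pos: [0.5473, -0.1915, 0.0043]
eef_rot: [-0.111, 1.569, 0.112]
wrist_force: [-0.7, 0.7, -2.3]
gripper_width: 0.0391
```

Emit:
apply_moves([
  {"tx": 0.7, "ty": 0, "tz": 0, "spin": 0},
  {"tx": 1.4, "ty": 0, "tz": 0, "spin": 0},
  {"tx": 1.4, "ty": 0, "tz": 0, "spin": 0},
])

```text
t: 13.82
tool_pos: [0.5482, -0.1923, 0.0042]
eef_rot: [-0.111, 1.567, 0.111]
wrist_force: [-0.6, 0.2, -1.8]
gripper_width: 0.0389
```

Run:
```python
from h import *
s=state();print(tl(s),s['gripper_width'],s['wrist_force'])
```

```text
(array([3.9, 5.9, 4.2]), np.float64(-0.0)) 0.03893387704482662 [-0.63753918  0.23918445 -1.81175795]
```

Emit:
apply_moves([
  {"tx": 2, "ty": 0, "tz": -4, "spin": 0},
  {"tx": 4, "ty": 0, "tz": -4, "spin": 0},
  {"tx": 5, "ty": 0, "tz": -4, "spin": 0},
  {"tx": 5, "ty": 0, "tz": -4, "spin": 0},
  {"tx": 5, "ty": 0, "tz": -4, "spin": 0},
])

```text
t: 14.23
tool_pos: [0.5437, -0.1932, 0.0001]
eef_rot: [-0.11, 1.567, 0.111]
wrist_force: [-3.3, 0.7, 8.5]
gripper_width: 0.0391
```

Run:
```python
from h import *
s=state();print(tl(s),s['gripper_width'],s['wrist_force'])
```

```text
(array([-0.7,  5.5,  0.1]), np.float64(-0.1)) 0.0390847898509569 [-3.27851387  0.74414264  8.51053164]
```

Emit:
apply_moves([
  {"tx": -0.3, "ty": 2, "tz": 0.3, "spin": 0},
  {"tx": -0.3, "ty": 4, "tz": 0.3, "spin": 0},
  {"tx": -0.3, "ty": 6, "tz": 0.5, "spin": 0},
  {"tx": -0.3, "ty": 8, "tz": 0.5, "spin": 0},
  {"tx": -0.3, "ty": 8, "tz": 0.5, "spin": 0},
])

```text
t: 14.65
tool_pos: [0.5446, -0.1856, 0.0001]
eef_rot: [-0.112, 1.565, 0.109]
wrist_force: [0.3, -1.5, 5.8]
gripper_width: 0.0389
```

Emit:
apply_moves([
  {"tx": 0, "ty": 1, "tz": 0, "spin": 0},
  {"tx": 0, "ty": 2, "tz": 0, "spin": 0},
  {"tx": 0, "ty": 3, "tz": 0, "spin": 0},
  {"tx": 0, "ty": 3, "tz": 0, "spin": 0},
])

```text
t: 14.98
tool_pos: [0.5443, -0.1829, 0.0001]
eef_rot: [-0.112, 1.565, 0.109]
wrist_force: [0.6, -0.6, 6.0]
gripper_width: 0.0391
```

Emit:
apply_moves([
  {"tx": 0, "ty": 1, "tz": 0, "spin": 0},
  {"tx": 0, "ty": 2, "tz": 0, "spin": 0},
  {"tx": 0, "ty": 2, "tz": 0, "spin": 0},
])

```text
t: 15.23
tool_pos: [0.5442, -0.1826, 0.0001]
eef_rot: [-0.113, 1.564, 0.106]
wrist_force: [1.7, -5.3, 4.8]
gripper_width: 0.0392
```

Run:
```python
from h import *
s=state();print(tl(s),s['gripper_width'],s['wrist_force'])
```

```text
(array([ 1.3, 16. ,  0.1]), np.float64(-0.1)) 0.039170534726004846 [ 1.66058406 -5.25047618  4.7526375 ]
```

Emit:
apply_moves([
  {"tx": 0, "ty": -2, "tz": 0, "spin": 0},
  {"tx": 0, "ty": -2, "tz": 0, "spin": 0},
])

```text
t: 15.4
tool_pos: [0.5442, -0.1826, 0.0001]
eef_rot: [-0.111, 1.565, 0.11]
wrist_force: [0.2, -1.4, 7.9]
gripper_width: 0.0388
```

Emit:
apply_moves([
  {"tx": 0, "ty": 0, "tz": 0, "spin": 0},
  {"tx": 0, "ty": 0, "tz": 0, "spin": 0},
  {"tx": 0, "ty": 0, "tz": 0, "spin": 0},
  {"tx": -5, "ty": 0, "tz": 0, "spin": 0},
  {"tx": -40, "ty": 0, "tz": 0, "spin": 0},
  {"tx": -80, "ty": 0, "tz": 0, "spin": 0},
  {"tx": -100, "ty": 0, "tz": 0, "spin": 0},
], hand=0.75)

```text
t: 15.98
tool_pos: [0.5442, -0.1825, 0.1025]
eef_rot: [-0.111, 1.564, 0.109]
wrist_force: [0.8, -1.3, 0.8]
gripper_width: 0.064
```

Run:
```python
from h import *
s=state();print(tl(s),s['gripper_width']);seq([((.55,.202,.12),27)])
```

```text
(array([  1.3,  16. , 102.5]), np.float64(-0.0)) 0.06400355412855106
[-17.8 379.9  59.7] -18.9
```

Emit:
apply_moves([
  {"tx": -18, "ty": 380, "tz": 60, "spin": -19},
  {"tx": -18, "ty": 380, "tz": 60, "spin": -19},
  {"tx": -18, "ty": 380, "tz": 60, "spin": -19},
  {"tx": -18, "ty": 380, "tz": 60, "spin": -19},
  {"tx": -18, "ty": 380, "tz": 60, "spin": -19},
  {"tx": -18, "ty": 380, "tz": 60, "spin": -19},
  {"tx": -18, "ty": 380, "tz": 60, "spin": -19},
  {"tx": -18, "ty": 380, "tz": 60, "spin": -19},
  {"tx": -18, "ty": 380, "tz": 60, "spin": -19},
  {"tx": -18, "ty": 380, "tz": 60, "spin": -19},
], hand=0.95)

```text
t: 16.82
tool_pos: [0.5472, 0.2132, 0.1171]
eef_rot: [-0.375, 1.536, 0.383]
wrist_force: [0.8, 1.3, 0.2]
gripper_width: 0.0812
```

Emit:
apply_moves([
  {"tx": 0, "ty": 0, "tz": 0, "spin": 0},
  {"tx": 0, "ty": 0, "tz": 0, "spin": 0},
])

```text
t: 16.98
tool_pos: [0.5482, 0.2032, 0.1167]
eef_rot: [-0.373, 1.539, 0.371]
wrist_force: [-0.8, -0.0, 0.7]
gripper_width: 0.0812
```

Run:
```python
from fit import *
i=cam('wrist')
s=state();print(s['t'],s['tool_pos'],phi(s))
p,c=fit(i,'v',.55,.202,.48,gmask(i));print(p,np.degrees(p[2]),c)
cv2.imwrite('pics/w8.png',cv2.resize(i['frame'][:,:,::-1],(480,300)))
seq([((*p[:2],.09),np.degrees(p[2])),((*p[:2],-.012),np.degrees(p[2]))])
```

```text
17.0333 [0.54845795 0.20139736 0.11672693] 27.02365094575087
[0.54993761 0.20206932 0.49691875] 28.471347258148047 0.046994535519125684
[26.7 -0.   1.7] -1.4
[128.7   0.    1.8] -1.4
```

Emit:
apply_moves([
  {"tx": 40, "ty": 0, "tz": 1.5, "spin": -1.4},
  {"tx": 75, "ty": 0, "tz": 1.5, "spin": -1.4},
  {"tx": 110, "ty": 0, "tz": 1.5, "spin": -1.4},
  {"tx": 125, "ty": 0, "tz": 1.5, "spin": -1.4},
  {"tx": 128, "ty": 0, "tz": 1.5, "spin": -1.4},
  {"tx": 128, "ty": 0, "tz": 1.5, "spin": -1.4},
])

```text
t: 17.53
tool_pos: [0.5496, 0.2009, -0.0119]
eef_rot: [-0.388, 1.538, 0.386]
wrist_force: [-0.0, 0.4, 0.7]
gripper_width: 0.0814
```

Emit:
apply_moves([
  {"tx": 0, "ty": 0, "tz": 0, "spin": 0},
  {"tx": 0, "ty": 0, "tz": 0, "spin": 0},
  {"tx": 0, "ty": 0, "tz": 0, "spin": 0},
  {"tx": 0, "ty": 0, "tz": 0, "spin": 0},
  {"tx": 0, "ty": 0, "tz": 0, "spin": 0},
  {"tx": 0, "ty": 0, "tz": 0, "spin": 0},
], hand=0.3, force=60)

```text
t: 18.03
tool_pos: [0.5516, 0.2039, -0.0092]
eef_rot: [-0.389, 1.532, 0.39]
wrist_force: [0.5, 0.0, 6.9]
gripper_width: 0.0426
```

Run:
```python
from h import *
s=state();print(s['tool_pos'],phi(s),s['gripper_width'],s['wrist_force']);seq([((.55,.202,.12),28.4),(W(0.001,-.035,.12),TY)])
```

```text
[ 0.55155584  0.20394823 -0.00924665] 28.468471785234996 0.04260041854501081 [0.45819691 0.00854974 6.88356737]
[-129.3   -1.    -1.9] 0.1
[-129.8 -384.  -208.3] 20.4
```

Emit:
apply_moves([
  {"tx": -20, "ty": 0, "tz": 0, "spin": 0},
  {"tx": -60, "ty": 0, "tz": 0, "spin": 0},
  {"tx": -100, "ty": 0, "tz": 0, "spin": 0},
  {"tx": -130, "ty": -42, "tz": -22, "spin": 20.4},
  {"tx": -130, "ty": -384, "tz": -208, "spin": 20.4},
  {"tx": -130, "ty": -384, "tz": -208, "spin": 20.4},
  {"tx": -130, "ty": -384, "tz": -208, "spin": 20.4},
  {"tx": -130, "ty": -384, "tz": -208, "spin": 20.4},
  {"tx": -130, "ty": -384, "tz": -208, "spin": 20.4},
  {"tx": -130, "ty": -384, "tz": -208, "spin": 20.4},
])

```text
t: 18.87
tool_pos: [0.5498, -0.0831, 0.1163]
eef_rot: [-0.111, 1.567, 0.112]
wrist_force: [0.9, -0.5, -2.1]
gripper_width: 0.0429
```

Emit:
apply_moves([
  {"tx": 0, "ty": 0, "tz": 0, "spin": 0},
  {"tx": 0, "ty": 0, "tz": 0, "spin": 0},
])

```text
t: 19.03
tool_pos: [0.5496, -0.0854, 0.1164]
eef_rot: [-0.106, 1.568, 0.104]
wrist_force: [0.6, 0.8, -2.2]
gripper_width: 0.043
```

Run:
```python
from h import *
s=state();print(tl(s),s['gripper_width'],s['wrist_force']);seq([(W(0.001,-.035,.12),TY)])
```

```text
(array([ 20.3, 111.4, 116.4]), np.float64(-0.4)) 0.042963363101804104 [ 0.61185257  0.7800307  -2.19980725]
[  -3.5 -146.6  -18.2] -0.4
```

Emit:
apply_moves([
  {"tx": -3, "ty": -146, "tz": -18, "spin": 0},
  {"tx": -3, "ty": -146, "tz": -18, "spin": 0},
  {"tx": -3, "ty": -146, "tz": -18, "spin": 0},
  {"tx": -3, "ty": -146, "tz": -18, "spin": 0},
  {"tx": 57, "ty": -146, "tz": -18, "spin": 0},
  {"tx": 57, "ty": -146, "tz": -18, "spin": 0},
  {"tx": 57, "ty": -146, "tz": -18, "spin": 0},
  {"tx": 57, "ty": -146, "tz": -18, "spin": 0},
])

```text
t: 19.7
tool_pos: [0.5528, -0.2263, 0.058]
eef_rot: [-0.111, 1.57, 0.114]
wrist_force: [0.7, 0.8, -2.3]
gripper_width: 0.0428
```

Run:
```python
from h import *
s=state();print(tl(s),s['wrist_force']);seq([(W(0.001,-.034,-.005),TY)])
```

```text
(array([  3.6, -28.5,  58. ]), np.float64(0.1)) [ 0.73183751  0.81703339 -2.28638091]
[63.  -5.6 -2.5] 0.1
```

Emit:
apply_moves([
  {"tx": 0, "ty": -4, "tz": -2, "spin": 0},
  {"tx": 0, "ty": -4, "tz": -2, "spin": 0},
  {"tx": 25, "ty": -4, "tz": -2, "spin": 0},
  {"tx": 45, "ty": -4, "tz": -2, "spin": 0},
  {"tx": 60, "ty": -4, "tz": -2, "spin": 0},
  {"tx": 62, "ty": -4, "tz": -2, "spin": 0},
  {"tx": 62, "ty": -4, "tz": -2, "spin": 0},
  {"tx": 62, "ty": -4, "tz": -2, "spin": 0},
])

```text
t: 20.37
tool_pos: [0.553, -0.2334, -0.0014]
eef_rot: [-0.112, 1.565, 0.11]
wrist_force: [0.3, 0.0, -2.3]
gripper_width: 0.0433
```

Run:
```python
from h import *
s=state();print(tl(s),s['wrist_force'])
```

```text
(array([  2.8, -35.6,  -1.4]), np.float64(-0.0)) [ 2.52750752e-01  1.03810887e-03 -2.28485599e+00]
```

Six mm above the floor. Correct x by 1.5 mm, lower to contact, then slide.

Emit:
apply_moves([
  {"tx": 2, "ty": 0, "tz": -1.7, "spin": 0},
  {"tx": 4, "ty": 0, "tz": -1.7, "spin": 0},
  {"tx": 6, "ty": 0, "tz": -1.7, "spin": 0},
  {"tx": 7, "ty": 0, "tz": -1.7, "spin": 0},
  {"tx": 7, "ty": 0, "tz": -1.7, "spin": 0},
])

```text
t: 20.78
tool_pos: [0.5509, -0.2336, -0.0072]
eef_rot: [-0.11, 1.566, 0.111]
wrist_force: [-4.1, 2.0, 13.8]
gripper_width: 0.0431
```

Emit:
apply_moves([
  {"tx": 0, "ty": 2, "tz": 0, "spin": 0},
  {"tx": 0, "ty": 4, "tz": 0, "spin": 0},
  {"tx": 0, "ty": 6, "tz": 0, "spin": 0},
  {"tx": 0, "ty": 8, "tz": 0, "spin": 0},
  {"tx": 0, "ty": 8, "tz": 0, "spin": 0},
])

```text
t: 21.2
tool_pos: [0.5516, -0.2277, -0.0072]
eef_rot: [-0.113, 1.562, 0.107]
wrist_force: [0.2, -1.3, 7.6]
gripper_width: 0.0432
```

Emit:
apply_moves([
  {"tx": 0, "ty": 1, "tz": 0, "spin": 0},
  {"tx": 0, "ty": 2, "tz": 0, "spin": 0},
  {"tx": 0, "ty": 3, "tz": 0, "spin": 0},
  {"tx": 0, "ty": 3, "tz": 0, "spin": 0},
])

```text
t: 21.53
tool_pos: [0.5513, -0.225, -0.0072]
eef_rot: [-0.113, 1.562, 0.107]
wrist_force: [0.7, -2.1, 8.6]
gripper_width: 0.0428
```

Run:
```python
from h import *
s=state();print(tl(s),s['wrist_force'])
```

```text
(array([  2.3, -27. ,  -7.2]), np.float64(-0.1)) [ 0.66794318 -2.13942286  8.6336151 ]
```

Emit:
apply_moves([
  {"tx": 0, "ty": 1, "tz": -0.5, "spin": 0},
  {"tx": 0, "ty": 2, "tz": -0.8, "spin": 0},
  {"tx": 0, "ty": 3, "tz": -0.8, "spin": 0},
  {"tx": 0, "ty": 3, "tz": -0.8, "spin": 0},
])

```text
t: 21.87
tool_pos: [0.5503, -0.2222, -0.0072]
eef_rot: [-0.113, 1.561, 0.107]
wrist_force: [1.1, -1.9, 7.4]
gripper_width: 0.043
```

Emit:
apply_moves([
  {"tx": 0, "ty": 1, "tz": 0, "spin": 0},
  {"tx": 0, "ty": 2, "tz": 0, "spin": 0},
  {"tx": 0, "ty": 2, "tz": 0, "spin": 0},
])

```text
t: 22.12
tool_pos: [0.5503, -0.2219, -0.0071]
eef_rot: [-0.115, 1.56, 0.104]
wrist_force: [0.5, -4.2, 5.8]
gripper_width: 0.0426
```

Run:
```python
from h import *
s=state();print(tl(s),s['wrist_force'])
```

```text
(array([  1.8, -23.8,  -7.1]), np.float64(-0.1)) [ 0.54140696 -4.22905986  5.76467268]
```

Emit:
apply_moves([
  {"tx": 0, "ty": 1, "tz": 0, "spin": 0},
  {"tx": 0, "ty": 2.5, "tz": 0, "spin": 0},
  {"tx": 0, "ty": 2.5, "tz": 0, "spin": 0},
])

```text
t: 22.37
tool_pos: [0.5502, -0.2219, -0.007]
eef_rot: [-0.117, 1.559, 0.1]
wrist_force: [2.0, -10.0, 2.7]
gripper_width: 0.0428
```

Emit:
apply_moves([
  {"tx": 0, "ty": -2, "tz": 0, "spin": 0},
  {"tx": 0, "ty": -3.5, "tz": 0, "spin": 0},
])

```text
t: 22.53
tool_pos: [0.5502, -0.2219, -0.0072]
eef_rot: [-0.113, 1.561, 0.105]
wrist_force: [1.5, -0.7, 7.8]
gripper_width: 0.0426
```

Emit:
apply_moves([
  {"tx": 0, "ty": 0, "tz": 0, "spin": 0},
  {"tx": 0, "ty": 0, "tz": 0, "spin": 0},
  {"tx": 0, "ty": 0, "tz": 0, "spin": 0},
  {"tx": -5, "ty": 0, "tz": 0, "spin": 0},
  {"tx": -40, "ty": 0, "tz": 0, "spin": 0},
  {"tx": -80, "ty": 0, "tz": 0, "spin": 0},
  {"tx": -110, "ty": 0, "tz": 0, "spin": 0},
], hand=0.75)

```text
t: 23.12
tool_pos: [0.5472, -0.2185, 0.1022]
eef_rot: [-0.111, 1.567, 0.11]
wrist_force: [0.5, -0.7, 0.5]
gripper_width: 0.0641
```

Run:
```python
from h import *
s=state();print(tl(s),s['gripper_width']);seq([((.4688,.1316,.12),TY)])
```

```text
(array([ -0.8, -20. , 102.2]), np.float64(-0.0)) 0.06409882237152677
[-18.  357.7 -28.5] -0.0
```

Now the collar.

Emit:
apply_moves([
  {"tx": -18, "ty": 358, "tz": -28, "spin": 0},
  {"tx": -18, "ty": 358, "tz": -28, "spin": 0},
  {"tx": -18, "ty": 358, "tz": -28, "spin": 0},
  {"tx": -18, "ty": 358, "tz": -28, "spin": 0},
  {"tx": -18, "ty": 358, "tz": -28, "spin": 0},
  {"tx": -18, "ty": 358, "tz": -28, "spin": 0},
  {"tx": -18, "ty": 358, "tz": -28, "spin": 0},
  {"tx": -18, "ty": 358, "tz": -28, "spin": 0},
  {"tx": -18, "ty": 358, "tz": -28, "spin": 0},
  {"tx": -18, "ty": 358, "tz": -28, "spin": 0},
], hand=0.9)

```text
t: 23.95
tool_pos: [0.4672, 0.1398, 0.1182]
eef_rot: [-0.117, 1.568, 0.122]
wrist_force: [-0.2, 0.5, -0.1]
gripper_width: 0.0766
```

Emit:
apply_moves([
  {"tx": 0, "ty": 0, "tz": 0, "spin": 0},
  {"tx": 0, "ty": 0, "tz": 0, "spin": 0},
  {"tx": 0, "ty": 0, "tz": 0, "spin": 0},
])

```text
t: 24.2
tool_pos: [0.4692, 0.1304, 0.118]
eef_rot: [-0.109, 1.568, 0.108]
wrist_force: [0.5, -0.2, 0.7]
gripper_width: 0.0771
```

Run:
```python
from fit import *
i=cam('wrist')
s=state();print(s['t'],s['tool_pos'],phi(s))
m=gmask(i).astype(np.uint8)
# fill ring hole
u=proj(i,[.4688,.1316,.01])[0]
n,lab,st,ce=cv2.connectedComponentsWithStats(m)
k=min(range(1,n),key=lambda j:np.hypot(*(ce[j]-u))); print(u,ce[k],st[k])
cs,_=cv2.findContours((lab==k).astype(np.uint8),cv2.RETR_EXTERNAL,cv2.CHAIN_APPROX_NONE)
f=np.zeros_like(m);cv2.drawContours(f,cs,-1,1,-1)
p0=ray(i,*ce[k],.012);print(p0)
p,c=fit(i,'collar',p0[0],p0[1],0,f);print(p,c)
cv2.imwrite('pics/w9.png',cv2.resize(i['frame'][:,:,::-1],(480,300)))
seq([((*p[:2],.02),TY),((*p[:2],-.022),TY)])
```

```text
24.25 [0.46924974 0.13036886 0.11794134] 7.906388167361294
[319.56435475 187.23271685] [319.48942172 186.75811001] [ 294  161   52   52 1418]
[0.46862592 0.13245385 0.012     ]
[ 0.46897154  0.13086368 -0.00153702] 0.0867441103028987
[97.9  0.6 -0.2] -0.2
[139.9   0.6  -0.2] -0.2
```

Emit:
apply_moves([
  {"tx": 40, "ty": 0.5, "tz": 0, "spin": 0},
  {"tx": 80, "ty": 0.5, "tz": 0, "spin": 0},
  {"tx": 115, "ty": 0.5, "tz": 0, "spin": 0},
  {"tx": 135, "ty": 0.5, "tz": 0, "spin": 0},
  {"tx": 143, "ty": 0.5, "tz": 0, "spin": 0},
  {"tx": 143, "ty": 0.5, "tz": 0, "spin": 0},
  {"tx": 143, "ty": 0.5, "tz": 0, "spin": 0},
])

```text
t: 24.83
tool_pos: [0.4699, 0.1319, -0.0244]
eef_rot: [-0.109, 1.567, 0.109]
wrist_force: [-0.4, -0.5, -0.5]
gripper_width: 0.077
```

Emit:
apply_moves([
  {"tx": 0, "ty": 0, "tz": 0, "spin": 0},
  {"tx": 0, "ty": 0, "tz": 0, "spin": 0},
  {"tx": 0, "ty": 0, "tz": 0, "spin": 0},
  {"tx": 0, "ty": 0, "tz": 0, "spin": 0},
  {"tx": 0, "ty": 0, "tz": 0, "spin": 0},
], hand=0.3, force=40)

```text
t: 25.25
tool_pos: [0.4702, 0.1332, -0.0232]
eef_rot: [-0.109, 1.566, 0.112]
wrist_force: [-1.2, -0.4, 9.3]
gripper_width: 0.0416
```

Run:
```python
from h import *
s=state();print(s['tool_pos'],phi(s),s['gripper_width'],s['wrist_force']);seq([((.469,.131,.13),TY),(W(0.001,.015,.13),TY)])
```

```text
[ 0.47022533  0.13316226 -0.0232194 ] 8.056845010550827 0.04161062837086702 [-1.19722538 -0.39683537  9.25170599]
[-153.2   -1.7   -1.1] -0.0
[-153.6 -323.8   29.1] -0.0
```

Emit:
apply_moves([
  {"tx": -20, "ty": 0, "tz": 0, "spin": 0},
  {"tx": -60, "ty": 0, "tz": 0, "spin": 0},
  {"tx": -100, "ty": -20, "tz": 0, "spin": 0},
  {"tx": -135, "ty": -50, "tz": 0, "spin": 0},
  {"tx": -153, "ty": -322, "tz": 29, "spin": 0},
  {"tx": -153, "ty": -322, "tz": 29, "spin": 0},
  {"tx": -153, "ty": -322, "tz": 29, "spin": 0},
  {"tx": -153, "ty": -322, "tz": 29, "spin": 0},
  {"tx": -153, "ty": -322, "tz": 29, "spin": 0},
  {"tx": -153, "ty": -322, "tz": 29, "spin": 0},
], force=50)

```text
t: 26.08
tool_pos: [0.5362, -0.1555, 0.1265]
eef_rot: [-0.111, 1.566, 0.112]
wrist_force: [1.5, 0.8, -0.2]
gripper_width: 0.0408
```

Emit:
apply_moves([
  {"tx": 0, "ty": 0, "tz": 0, "spin": 0},
  {"tx": 0, "ty": 0, "tz": 0, "spin": 0},
  {"tx": 0, "ty": 0, "tz": 0, "spin": 0},
])

```text
t: 26.33
tool_pos: [0.5357, -0.1532, 0.1256]
eef_rot: [-0.11, 1.568, 0.111]
wrist_force: [-1.0, 1.3, -1.1]
gripper_width: 0.0415
```

Run:
```python
from h import *
s=state();print(tl(s),s['gripper_width'],s['wrist_force']);seq([(W(0.0012,.017,.10),TY),(W(0.0012,.017,.05),TY)])
```

```text
(array([ -3. ,  46.3, 125.6]), np.float64(-0.0)) 0.041508544883870874 [-0.97119878  1.2775987  -1.07979742]
[ 25.6 -29.3   4.3] -0.0
[ 75.6 -29.4   4.2] -0.0
```

Emit:
apply_moves([
  {"tx": 0, "ty": -29.5, "tz": 4, "spin": 0},
  {"tx": 30, "ty": -29.5, "tz": 4, "spin": 0},
  {"tx": 60, "ty": -29.5, "tz": 4, "spin": 0},
  {"tx": 72, "ty": -29.5, "tz": 4, "spin": 0},
  {"tx": 72, "ty": -29.5, "tz": 4, "spin": 0},
  {"tx": 72, "ty": -29.5, "tz": 4, "spin": 0},
  {"tx": 72, "ty": -29.5, "tz": 4, "spin": 0},
])

```text
t: 26.92
tool_pos: [0.5453, -0.1819, 0.0549]
eef_rot: [-0.112, 1.565, 0.112]
wrist_force: [0.6, -0.0, -0.5]
gripper_width: 0.0411
```

Run:
```python
from h import *
i=cam('wrist');s=state();print(tl(s),s['gripper_width'],s['wrist_force'])
cv2.imwrite('pics/w10.png',cv2.resize(i['frame'][60:400,140:500,::-1],(635,600),interpolation=cv2.INTER_CUBIC))
```

```text
(array([ 2.6, 16.2, 55.2]), np.float64(0.0)) 0.040572132194481934 [ 0.37858378 -0.94380595  0.13966864]
```

View pics/w10.png

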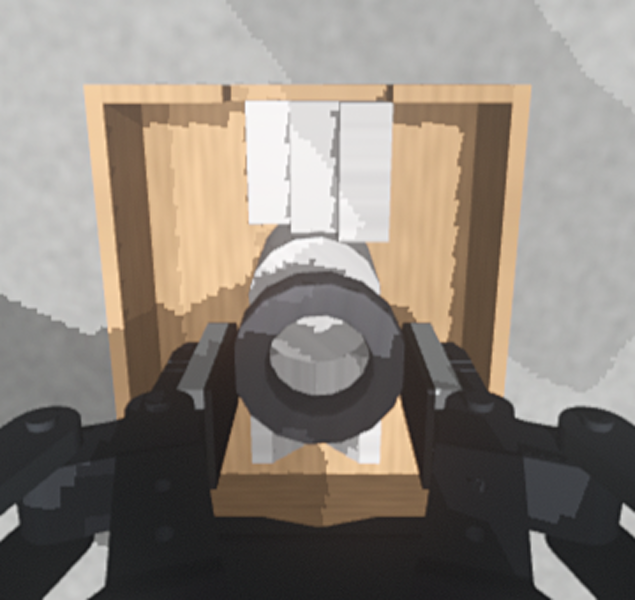

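Row looks right: the step block is square against the notch wall (crop 245–390, 100–240), the post sits behind it, and the collar is level above the post (centre (320,355)). Lowering the collar.

Emit:
apply_moves([
  {"tx": 8, "ty": 0.8, "tz": -1.3, "spin": 0},
  {"tx": 16, "ty": 0.8, "tz": -1.3, "spin": 0},
  {"tx": 24, "ty": 0.8, "tz": -1.3, "spin": 0},
  {"tx": 28, "ty": 0.8, "tz": -1.3, "spin": 0},
  {"tx": 28, "ty": 0.8, "tz": -1.3, "spin": 0},
  {"tx": 28, "ty": 0.8, "tz": -1.3, "spin": 0},
])

```text
t: 27.47
tool_pos: [0.5422, -0.1819, 0.025]
eef_rot: [-0.11, 1.569, 0.111]
wrist_force: [-0.0, 0.5, -0.4]
gripper_width: 0.0416
```

Run:
```python
from h import *
s=state();print(tl(s),s['gripper_width'],s['wrist_force'])
```

```text
(array([-0.6, 16.9, 25. ]), np.float64(-0.0)) 0.04157559137149104 [-0.00889628  0.54523506 -0.4099895 ]
```

Emit:
apply_moves([
  {"tx": 0, "ty": 0, "tz": 1.3, "spin": 0},
  {"tx": 1, "ty": 0, "tz": 1.3, "spin": 0},
  {"tx": 2, "ty": 0, "tz": 1.3, "spin": 0},
  {"tx": 3, "ty": 0, "tz": 1.3, "spin": 0},
  {"tx": 3, "ty": 0, "tz": 1.3, "spin": 0},
])

```text
t: 27.88
tool_pos: [0.5442, -0.1817, 0.023]
eef_rot: [-0.11, 1.567, 0.111]
wrist_force: [-0.3, 0.6, 3.9]
gripper_width: 0.0412
```

Run:
```python
from h import *
s=state();print(tl(s),s['gripper_width'],s['wrist_force'])
```

```text
(array([ 1.4, 16.8, 23. ]), np.float64(-0.0)) 0.0411920205062904 [-0.27656428  0.56965074  3.94303563]
```

Emit:
apply_moves([
  {"tx": 0, "ty": 0, "tz": 0, "spin": 0},
  {"tx": 0, "ty": 0, "tz": 0, "spin": 0},
  {"tx": 0, "ty": 0, "tz": 0, "spin": 0},
  {"tx": -5, "ty": 0, "tz": 0, "spin": 0},
  {"tx": -40, "ty": 0, "tz": 0, "spin": 0},
  {"tx": -80, "ty": 0, "tz": 0, "spin": 0},
  {"tx": -110, "ty": 0, "tz": 0, "spin": 0},
], hand=0.75)

```text
t: 28.47
tool_pos: [0.5442, -0.1823, 0.135]
eef_rot: [-0.111, 1.567, 0.11]
wrist_force: [0.5, -0.2, 1.3]
gripper_width: 0.0643
```

Run:
```python
from h import *
s=state();print(tl(s),s['gripper_width']);seq([((.618,.299,.14),0)])
```

```text
(array([  1.3,  16.3, 135. ]), np.float64(-0.1)) 0.06430053394081552
[ -5.3 466.2 140.4] 8.0
```

Emit:
apply_moves([
  {"tx": -5, "ty": 466, "tz": 140, "spin": 8},
  {"tx": -5, "ty": 466, "tz": 140, "spin": 8},
  {"tx": -5, "ty": 466, "tz": 140, "spin": 8},
  {"tx": -5, "ty": 466, "tz": 140, "spin": 8},
  {"tx": -5, "ty": 466, "tz": 140, "spin": 8},
  {"tx": -5, "ty": 466, "tz": 140, "spin": 8},
  {"tx": -5, "ty": 466, "tz": 140, "spin": 8},
  {"tx": -5, "ty": 466, "tz": 140, "spin": 8},
  {"tx": -5, "ty": 466, "tz": 140, "spin": 8},
  {"tx": -5, "ty": 466, "tz": 140, "spin": 8},
], hand=0.9)

```text
t: 29.3
tool_pos: [0.606, 0.2303, 0.1372]
eef_rot: [-0.001, 1.571, 0.001]
wrist_force: [0.1, -0.2, 0.2]
gripper_width: 0.0771
```

Run:
```python
from h import *
s=state();print(s['tool_pos'],phi(s));seq([((.618,.299,.14),0)])
```

```text
[0.60604481 0.23027676 0.13719377] 0.08332135556203274
[-2.8 68.7 12.1] 0.1
```

Emit:
apply_moves([
  {"tx": -3, "ty": 66, "tz": 12, "spin": 0},
  {"tx": -3, "ty": 66, "tz": 12, "spin": 0},
  {"tx": -3, "ty": 66, "tz": 12, "spin": 0},
  {"tx": -3, "ty": 66, "tz": 12, "spin": 0},
  {"tx": -3, "ty": 66, "tz": 12, "spin": 0},
])

```text
t: 29.72
tool_pos: [0.6181, 0.2925, 0.1397]
eef_rot: [-0.001, 1.571, -0.001]
wrist_force: [-0.3, -0.7, -0.2]
gripper_width: 0.0773
```

Run:
```python
from fit import *
i=cam('wrist')
s=state();print(s['t'],s['tool_pos'],phi(s))
p,c=fit(i,'wedge',.618,.299,0,gmask(i));print(p,np.degrees(p[2]),c)
seq([((*p[:2],.012),np.degrees(p[2]))])
```

```text
29.7667 [0.61836177 0.29164257 0.13994847] -0.07540399245773902
[ 0.61979563  0.29909167 -0.00328049] -0.18795831196863455 0.02435943702634428
[127.9   7.6   1.4] 0.1
```

Emit:
apply_moves([
  {"tx": 10, "ty": 7, "tz": 1.5, "spin": 0},
  {"tx": 50, "ty": 7, "tz": 1.5, "spin": 0},
  {"tx": 90, "ty": 7, "tz": 1.5, "spin": 0},
  {"tx": 118, "ty": 7, "tz": 1.5, "spin": 0},
  {"tx": 128, "ty": 7, "tz": 1.5, "spin": 0},
  {"tx": 128, "ty": 7, "tz": 1.5, "spin": 0},
  {"tx": 128, "ty": 7, "tz": 1.5, "spin": 0},
])

```text
t: 30.35
tool_pos: [0.6204, 0.3006, 0.0124]
eef_rot: [-0.0, 1.57, 0.0]
wrist_force: [0.1, 0.6, 1.0]
gripper_width: 0.0769
```

Emit:
apply_moves([
  {"tx": 0, "ty": 0, "tz": 0, "spin": 0},
  {"tx": 0, "ty": 0, "tz": 0, "spin": 0},
  {"tx": 0, "ty": 0, "tz": 0, "spin": 0},
  {"tx": 0, "ty": 0, "tz": 0, "spin": 0},
  {"tx": 0, "ty": 0, "tz": 0, "spin": 0},
], hand=0.3, force=90)

```text
t: 30.77
tool_pos: [0.6215, 0.302, 0.0144]
eef_rot: [0.001, 1.567, 0.003]
wrist_force: [-0.8, 0.9, 6.5]
gripper_width: 0.0427
```

Run:
```python
from h import *
s=state();print(s['tool_pos'],phi(s),s['gripper_width'],s['wrist_force']);seq([((.618,.299,.17),0),(W(0.0012,-.061,.17),TY)])
```

```text
[0.62150499 0.30198503 0.01443241] 0.07626945063609476 0.04266631988455231 [-0.7554016   0.91302005  6.4568689 ]
[-155.6   -2.6   -2.9] 0.1
[-157.1 -560.4  -66.6] -8.0
```

Emit:
apply_moves([
  {"tx": -25, "ty": 0, "tz": 0, "spin": 0},
  {"tx": -65, "ty": 0, "tz": 0, "spin": 0},
  {"tx": -105, "ty": 0, "tz": 0, "spin": 0},
  {"tx": -145, "ty": 0, "tz": 0, "spin": 0},
  {"tx": -157, "ty": -557, "tz": -67, "spin": -8},
  {"tx": -157, "ty": -557, "tz": -67, "spin": -8},
  {"tx": -157, "ty": -557, "tz": -67, "spin": -8},
  {"tx": -157, "ty": -557, "tz": -67, "spin": -8},
  {"tx": -157, "ty": -557, "tz": -67, "spin": -8},
  {"tx": -157, "ty": -557, "tz": -67, "spin": -8},
])

```text
t: 31.6
tool_pos: [0.5895, 0.0511, 0.1628]
eef_rot: [-0.11, 1.567, 0.111]
wrist_force: [0.6, 0.2, -1.4]
gripper_width: 0.0422
```

Emit:
apply_moves([
  {"tx": 0, "ty": 0, "tz": 0, "spin": 0},
  {"tx": 0, "ty": 0, "tz": 0, "spin": 0},
])

```text
t: 31.77
tool_pos: [0.5898, 0.0488, 0.1632]
eef_rot: [-0.105, 1.567, 0.105]
wrist_force: [-1.0, 0.9, -0.7]
gripper_width: 0.0418
```

Run:
```python
from h import *
s=state();print(tl(s),s['gripper_width'],s['wrist_force']);seq([(W(0.0012,-.058,.17),TY)])
```

```text
(array([ 79. , 238.6, 163.2]), np.float64(-0.4)) 0.04177999967474269 [-1.04386244  0.87028193 -0.72228639]
[  -6.9 -297.2  -75.5] -0.4
```

Emit:
apply_moves([
  {"tx": 0, "ty": -297, "tz": -75.5, "spin": 0},
  {"tx": 0, "ty": -297, "tz": -75.5, "spin": 0},
  {"tx": 0, "ty": -297, "tz": -75.5, "spin": 0},
  {"tx": 0, "ty": -297, "tz": -75.5, "spin": 0},
  {"tx": 0, "ty": -297, "tz": -75.5, "spin": 0},
  {"tx": 0, "ty": -297, "tz": -75.5, "spin": 0},
  {"tx": 0, "ty": -297, "tz": -75.5, "spin": 0},
  {"tx": 0, "ty": -297, "tz": -75.5, "spin": 0},
  {"tx": 0, "ty": -297, "tz": -75.5, "spin": 0},
  {"tx": 0, "ty": -297, "tz": -75.5, "spin": 0},
])

```text
t: 32.6
tool_pos: [0.5576, -0.251, 0.162]
eef_rot: [-0.11, 1.567, 0.111]
wrist_force: [0.9, 1.0, -1.5]
gripper_width: 0.0421
```

Emit:
apply_moves([
  {"tx": 0, "ty": 0, "tz": 0, "spin": 0},
  {"tx": 0, "ty": 0, "tz": 0, "spin": 0},
  {"tx": 0, "ty": 0, "tz": 0, "spin": 0},
  {"tx": 0, "ty": 0, "tz": 0, "spin": 0},
])

```text
t: 32.93
tool_pos: [0.5577, -0.2499, 0.162]
eef_rot: [-0.112, 1.568, 0.113]
wrist_force: [0.4, 0.6, -1.2]
gripper_width: 0.0425
```

Run:
```python
from h import *
s=state();print(tl(s),s['gripper_width'],s['wrist_force']);seq([(W(0.0012,-.058,.06),TY)])
```

```text
(array([  5.1, -52.6, 162. ]), np.float64(0.1)) 0.04248429272343872 [ 0.3724367   0.64202743 -1.24328383]
[102.   -5.5  -4. ] 0.1
```

Emit:
apply_moves([
  {"tx": 30, "ty": -5.5, "tz": -4, "spin": 0},
  {"tx": 65, "ty": -5.5, "tz": -4, "spin": 0},
  {"tx": 90, "ty": -5.5, "tz": -4, "spin": 0},
  {"tx": 100, "ty": -5.5, "tz": -4, "spin": 0},
  {"tx": 100, "ty": -5.5, "tz": -4, "spin": 0},
  {"tx": 100, "ty": -5.5, "tz": -4, "spin": 0},
  {"tx": 100, "ty": -5.5, "tz": -4, "spin": 0},
])

```text
t: 33.52
tool_pos: [0.5554, -0.2584, 0.064]
eef_rot: [-0.112, 1.565, 0.11]
wrist_force: [0.2, -1.0, -0.5]
gripper_width: 0.0419
```

Run:
```python
from h import *
i=cam('wrist');s=state();print(tl(s),s['gripper_width'],s['wrist_force']);seq([(W(0.0012,-.058,.025),TY)])
cv2.imwrite('pics/w11.png',cv2.resize(i['frame'][20:400,120:520,::-1],(600,570),interpolation=cv2.INTER_CUBIC))
```

```text
(array([  1.7, -60.7,  64.1]), np.float64(-0.0)) 0.042104492310946505 [ 0.05506249 -0.48280574 -0.86874236]
[39.1  2.8 -0.7] -0.0
```

View pics/w11.png

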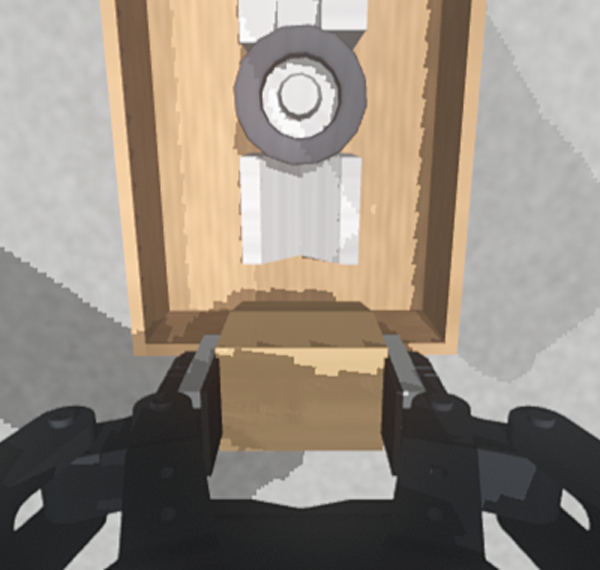

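The collar lies flat around the pin (300,95), the V-block is square and close (240–360, 155–265), and the wedge is above the gap. Inserting it.

Emit:
apply_moves([
  {"tx": 8, "ty": 2.5, "tz": -0.5, "spin": 0},
  {"tx": 16, "ty": 2.5, "tz": -0.5, "spin": 0},
  {"tx": 24, "ty": 2.5, "tz": -0.5, "spin": 0},
  {"tx": 32, "ty": 2.5, "tz": -0.5, "spin": 0},
  {"tx": 36, "ty": 2.5, "tz": -0.5, "spin": 0},
  {"tx": 36, "ty": 2.5, "tz": -0.5, "spin": 0},
])

```text
t: 34.07
tool_pos: [0.5519, -0.2547, 0.0244]
eef_rot: [-0.11, 1.571, 0.112]
wrist_force: [-0.8, -0.5, -0.4]
gripper_width: 0.0424
```

Emit:
apply_moves([
  {"tx": 3, "ty": 0, "tz": 0, "spin": 0},
  {"tx": 6, "ty": 0, "tz": 0, "spin": 0},
  {"tx": 9, "ty": 0, "tz": 0, "spin": 0},
  {"tx": 9, "ty": 0, "tz": 0, "spin": 0},
])

```text
t: 34.4
tool_pos: [0.5529, -0.2552, 0.0166]
eef_rot: [-0.111, 1.568, 0.111]
wrist_force: [-0.1, 0.3, -1.0]
gripper_width: 0.0425
```

Run:
```python
from h import *
s=state();print(tl(s),s['gripper_width'],s['wrist_force'],s['moment'])
```

```text
(array([ -0.4, -57.1,  16.6]), np.float64(-0.0)) 0.042539067402185986 [-0.07248128  0.28333616 -0.97977054] [-0.04253459  0.04130333 -0.01321664]
```

Emit:
apply_moves([
  {"tx": 1, "ty": 0, "tz": 0, "spin": 0},
  {"tx": 2, "ty": 0, "tz": 0, "spin": 0},
  {"tx": 3, "ty": 0, "tz": 0, "spin": 0},
  {"tx": 3, "ty": 0, "tz": 0, "spin": 0},
])

```text
t: 34.73
tool_pos: [0.5536, -0.2558, 0.0164]
eef_rot: [-0.11, 1.566, 0.111]
wrist_force: [-1.9, 1.2, 12.3]
gripper_width: 0.0423
```

Run:
```python
from h import *
s=state();print(tl(s),s['gripper_width'],s['wrist_force'],s['moment'])
```

```text
(array([  0.2, -57.8,  16.4]), np.float64(-0.0)) 0.04234732777842229 [-1.89708654  1.20565729 12.31473589] [0.48085187 0.7309289  0.01951326]
```

Emit:
apply_moves([
  {"tx": 1, "ty": 0, "tz": 0, "spin": 0},
  {"tx": 1.5, "ty": 0, "tz": 0, "spin": 0},
  {"tx": 1.5, "ty": 0, "tz": 0, "spin": 0},
])

```text
t: 34.98
tool_pos: [0.5536, -0.2559, 0.0163]
eef_rot: [-0.109, 1.566, 0.111]
wrist_force: [-5.3, 3.2, 21.5]
gripper_width: 0.0423
```

Emit:
apply_moves([
  {"tx": -2.5, "ty": 0, "tz": 0, "spin": 0},
  {"tx": -3, "ty": 0, "tz": 0, "spin": 0},
])

```text
t: 35.15
tool_pos: [0.5537, -0.2556, 0.0166]
eef_rot: [-0.111, 1.566, 0.11]
wrist_force: [-0.8, 0.1, 0.1]
gripper_width: 0.0419
```

Emit:
apply_moves([
  {"tx": 0, "ty": 0, "tz": 0, "spin": 0},
  {"tx": 0, "ty": 0, "tz": 0, "spin": 0},
  {"tx": 0, "ty": 0, "tz": 0, "spin": 0},
  {"tx": -5, "ty": 0, "tz": 0, "spin": 0},
  {"tx": -40, "ty": 0, "tz": 0, "spin": 0},
  {"tx": -80, "ty": 0, "tz": 0, "spin": 0},
  {"tx": -120, "ty": -20, "tz": 0, "spin": 0},
  {"tx": -150, "ty": -40, "tz": 0, "spin": 0},
  {"tx": -150, "ty": -40, "tz": 0, "spin": 0},
  {"tx": -150, "ty": -40, "tz": 0, "spin": 0},
], hand=0.75)

```text
t: 35.98
tool_pos: [0.5594, -0.2976, 0.1683]
eef_rot: [-0.111, 1.564, 0.106]
wrist_force: [0.7, -0.1, -0.6]
gripper_width: 0.0641
```

Run:
```python
from fit import *
i=cam('wrist');s=state();print(s['t'],tl(s),s['gripper_width'],s['wrist_force'])
q=[W(a*.022,y,z) for y,z in((-.047,.067),(-.077,.067)) for a in(-1,1)]
print(proj(i,q).round(0).tolist())
cv2.imwrite('pics/w12.png',cv2.resize(i['frame'][0:400,120:520,::-1],(600,600),interpolation=cv2.INTER_CUBIC))
```

```text
36.0333 (array([ -0.4, -97.5, 166. ]), np.float64(-0.1)) 0.0638789219851186 [ 1.46965818 -0.24059094  0.4789949 ]
[[291.0, 124.0], [347.0, 124.0], [292.0, 162.0], [346.0, 162.0]]
```

View pics/w12.png

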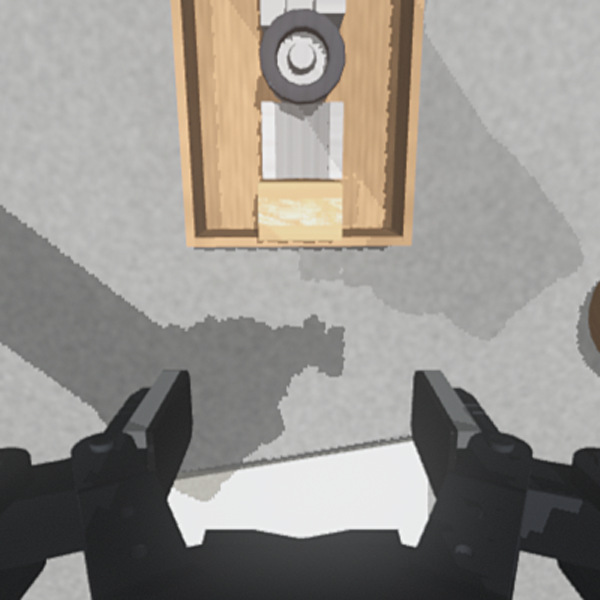

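The wedge stands upright in the gap: its top is at crop rows 182–240, against a predicted 186–243 for fully home. The collar is flat around the pin, the row is straight, and the gripper is clear. Handing in.

```bash
python3 -c "
from station import *
print(hand_in())"
```

```text
the job is handed in; nothing more can be done
None
```

The kit is packed and handed in at about 36 s of the 125 s allowed. From the notch wall the row runs step block, post, V-block. The collar lies flat over the pin, and the wedge is pressed home at the plain end.

**Last checks**
- **Row:** each piece was pushed along the floor until it met the one before, with 5–10 N of contact force. The step block, post and V-block stopped at y = 56.6, 16.0 and about -24.6 mm in the tray, against ideal values of 57, 16 and -25.
- **Collar:** it touched down at the height expected for the post top, and the pictures show it flat around the pin.
- **Wedge:** it stopped at the calculated floor height (TCP 16.4 mm) and did not move when pressed to 21.5 N. In the last picture its top is within about 3 pixels of where a fully home wedge should appear.
- **Release:** the gripper is open and clear of everything.

**What disagreed or went wrong**
- The fingertips appear to sit roughly 26–30 mm short of the reported TCP, so the first grasp closed too high. It nudged the step block about 4 mm on the mat. I corrected the heights for every grasp after that.
- By my tray measurement the row stands about 1–2 mm off the tray's centre line, which is within the calibration error.

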